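# Unhook the hanging weights and put hooks and weights away

### The arm

A 7-joint arm with a two-finger parallel gripper is mounted at the origin on a cart in front of the work surface, level with it; the furniture and walls round the work are solid. World frame = base frame: x ahead of the robot, y to its left, z up, the work surface at z = 0. Lengths are in m, angles in degrees, forces in N, time in s.
With the tool pointing down it reaches from about 0.4 to 0.85 m from the base axis. Payload 4.5 kg.
Tool frame: the origin (TCP) lies between the finger pads; the fingertips stand 17 mm ahead of it and the grasp point (between the pads) lies 2 mm behind it; y points along the fingers, x is the direction in which the jaws open and shut, and the axes are right-handed (so a half turn about y gives the same grasp; the last joint's range is limited). The gripper opens to 88 mm and grips with 3 to 60 N. Pads are 18 mm wide; open, the fingers measure 123 mm over their backs; the gripper's body (75 mm by 187 mm) begins 45 mm behind the grasp point.
Start: joints at [1.937, 39.483, -11.15, 89.685, 9.013, 51.709, -12.324], TCP at [0.625, 0, 0.256] pointing down, gripper open.
Joint ranges: [-172.22, 172.22], [-26.19, 119.32], [-84.43, 86.54], [7.71, 146.69], [-57.33, 237.33], [2.42, 119.75], [-152.13, 152.13]. Speed limits (degrees/s): [147.25, 147.25, 180, 180, 180, 180, 180].

### API

Orientations are given as [roll, pitch, yaw] about the fixed x, y, z axes, in that order (R = Rz(yaw) Ry(pitch) Rx(roll)).
In Python, from bench import bot gives the robot as it stands.
- The arm moves only by the tool step_arm, never from a script. Its argument "increments" is one flat list of numbers, 7 for each row, row after row: the shift along the tool's x, y, z normalised to -1 to 1, where 1 is 0.04 m, then the turn, a rotation vector about the tool's x, y, z normalised to -1 to 1, where 1 is 0.12 rad, then the closure, from 0 (fully open) to 1 (shut). In form: [tx, ty, tz, ax, ay, az, jaw, tx, ty, tz, ax, ay, az, jaw, ...]. A call has 1 to 8 rows; each row shifts and turns the commanded pose from where the row before left it, along the tool's axes as they then stand; what a row does not reach is not made up. A row lasts 1/8 s, in which the tool goes at most 62.5 mm and 10.7 degrees, less where a joint would pass 70% of its speed; a pose out of reach is approached as far as the arm can. A call with a number of a shift or a turn outside -1 to 1 is refused whole. A call with a gripper value outside its range is refused whole. The fingers move at their own pace and stop on an object; "force" is the grip in N (left out, the last holds). Time passes only in rows, so rows that do not move let the fingers close. It gives the time, the measured TCP pose, the force and the opening at its end, in the units of the state.
- bot.read_state(): the state, without advancing time (a new reading comes with each control period).
- bot.get_image(name): name is "scene" or "side" or "wrist"; returns a dict with "img" (384x512x3 uint8, red, green, blue), "depth" (384x512 float32, m along the optical axis (not along the pixel's ray), 0 where there is no reading), "fx", "fy", "cx", "cy" (pixels), "k1" (the pictures are not rectified: a ray, as slopes to the right and down, at radius r is drawn at 1 + k1 r^2 times it, then the intrinsics apply), "origin" and "orientation" of the camera in the world. Camera axes: x right, y down, z forward; pixel columns grow to the right and rows downward; lengths in m; the calibration is good to about 2 mm. A picture is of the moment at which its call begins.
- bot.hand_in(): hands the job in, once; it reports no verdict.
The state is a dict: "clock": time; "qpos": joint angles; "qd": joint speeds; "effort": joint torques, N m; "tcp_pos": TCP position; "orientation": TCP orientation; "wrist_force": force on the tool from outside, world axes, zero at the start; "wrist_torque": the same for the moment, N m; "grip_width": finger opening in m.
Only numpy, scipy, OpenCV 4.12 (cv2) and the standard library are available. Lean on these libraries where they do the work, as an engineer would, in place of code of your own. Each camera call takes 0.05 s, during which the arm holds its last target. There are 200 camera calls.

### The job

While the weights are still locked in their carrier, unhook every twist hook (lift it a little, twist it a quarter turn, draw it out) and put the hooks singly into the bin in the order in which they stood: from the right-hand place of the carrier into the bay nearest you, from the middle place into the middle bay, from the left-hand place into the far bay. Then slide the carrier's lock fully to its released end stop and stand all three weights upright on the narrow raised ledge, side by side and centred across it. Leave the tin and the cup alone.

Things in the scene. Friction and masses are not known exactly. Their poses are not given: they have to be found in the camera images.
- carrier: Fixed wooden carrier, 88 (x) x 256 (y) x 14 mm high, three square places in a row along its y axis, at y = -88, 0, +88 mm in its frame. Origin: centre of its underside. Floor of the places 6 mm above the origin; their rims, 14 mm above it, leave the weights about 2 mm of play. The lock bar runs along its front (-x).
- lock (a joint): Slide of the lock bar along the carrier's +y axis, in m: 0 = locked, 0.048 = end stop, released. Locked, three flat steel tongues on the bar (28 mm wide, 3 mm above the bases) lie over the front edges of the weights, so that they cannot be lifted out. Friction about 2 N; it stays where it is left.
- lock_knob (a point): Point in the black grip of the lock bar, an upright block 20 (x) x 22 (y) x 44 mm high; the point lies 16 mm below its top, 46 mm above the table. It moves along the carrier's y axis with the bar; at joint 0 it is at x = -72, y = 0 mm in the carrier's frame.
- bin: Fixed open plywood bin with three bays in a row along its x axis, outside 246 (x) x 130 (y) x 50 mm high, walls 6 mm, floor 6 mm thick. Origin: centre of its underside.
- ledge: Fixed raised wooden beam, 260 mm long (its x axis), only 50 mm wide (its y axis), on two feet 84 mm wide; its flat top is 50 mm above the table. Origin: centre of its underside, on the table.
- needle_tin: Bystander: open tin can, 55 mm across, 58 mm high; origin at the centre of its underside. Leave it alone.
- slip_cup: Bystander: small clay cup, 65 mm across, 47 mm high; origin at the centre of its underside. Leave it alone.
- bay_1 (a point): Centre of the floor of bay 1 of the bin (bay 1 is nearest the robot, bay 3 farthest; axes as the bin's; 6 mm above the table); the bay is about 75 mm long (bin's x) and 118 mm wide (bin's y), its walls reach 44 mm above this point. For the hook from the right-hand (y = -88) place.
- bay_2 (a point): Centre of the floor of bay 2 of the bin (bay 1 is nearest the robot, bay 3 farthest; axes as the bin's; 6 mm above the table); the bay is about 75 mm long (bin's x) and 118 mm wide (bin's y), its walls reach 44 mm above this point. For the hook from the middle place.
- bay_3 (a point): Centre of the floor of bay 3 of the bin (bay 1 is nearest the robot, bay 3 farthest; axes as the bin's; 6 mm above the table); the bay is about 75 mm long (bin's x) and 118 mm wide (bin's y), its walls reach 44 mm above this point. For the hook from the left-hand (y = +88) place.
- weight_a: Loose dark steel weight, about 0.32 kg, always present. Base 64 (x) x 56 (y) x 20 mm; on it at +y and -y two cheeks, 44 mm long in x, outer faces 56 mm apart, rise to 48 mm over the underside. Take it by the cheeks. Origin: centre of the underside.
- weight_a_slot (a point): Middle of the top of weight_a, 48 mm over its underside. Here two jaws, 6 mm thick, bend in from the cheeks and leave a slot 12 mm wide along the weight's x, open at both ends, widened to an 18 mm square hole in the middle. Under the jaws 22 mm of free height down to the base, on which two 5 mm high ribs run along y, 11 mm apart.
- hook_a: Loose steel twist hook, 0.07 kg, 89 mm long along its z; may be absent (None). Foot: flat cross-bar 40 mm long (hook's y), 8 wide, 7 thick; round shank of 14 mm; on top a flat tag 26 (x) x 12 (y) x 28 mm. Origin: underside of the foot. At the start it stands in weight_a, foot on the base between the ribs, across the slot and so caught under the jaws.
- hook_a_mid (a point): Middle of that hook's shank, on its axis 45 mm over the underside of its foot. Take the hook by the tag (61 to 89 mm over the foot) across its 12 mm thickness. To part: lift the hook 6 to 14 mm (clear of the ribs, not against the jaws), twist it a quarter turn either way, so that the foot lies along the slot, and draw it up. None if absent.
- weight_b: Loose dark steel weight, about 0.32 kg, always present. Base 64 (x) x 56 (y) x 20 mm; on it at +y and -y two cheeks, 44 mm long in x, outer faces 56 mm apart, rise to 48 mm over the underside. Take it by the cheeks. Origin: centre of the underside.
- weight_b_slot (a point): Middle of the top of weight_b, 48 mm over its underside. Here two jaws, 6 mm thick, bend in from the cheeks and leave a slot 12 mm wide along the weight's x, open at both ends, widened to an 18 mm square hole in the middle. Under the jaws 22 mm of free height down to the base, on which two 5 mm high ribs run along y, 11 mm apart.
- hook_b: Loose steel twist hook, 0.07 kg, 89 mm long along its z; may be absent (None). Foot: flat cross-bar 40 mm long (hook's y), 8 wide, 7 thick; round shank of 14 mm; on top a flat tag 26 (x) x 12 (y) x 28 mm. Origin: underside of the foot. At the start it stands in weight_b, foot on the base between the ribs, across the slot and so caught under the jaws.
- hook_b_mid (a point): Middle of that hook's shank, on its axis 45 mm over the underside of its foot. Take the hook by the tag (61 to 89 mm over the foot) across its 12 mm thickness. To part: lift the hook 6 to 14 mm (clear of the ribs, not against the jaws), twist it a quarter turn either way, so that the foot lies along the slot, and draw it up. None if absent.
- weight_c: Loose dark steel weight, about 0.32 kg, always present. Base 64 (x) x 56 (y) x 20 mm; on it at +y and -y two cheeks, 44 mm long in x, outer faces 56 mm apart, rise to 48 mm over the underside. Take it by the cheeks. Origin: centre of the underside.
- weight_c_slot (a point): Middle of the top of weight_c, 48 mm over its underside. Here two jaws, 6 mm thick, bend in from the cheeks and leave a slot 12 mm wide along the weight's x, open at both ends, widened to an 18 mm square hole in the middle. Under the jaws 22 mm of free height down to the base, on which two 5 mm high ribs run along y, 11 mm apart.
- hook_c: Loose steel twist hook, 0.07 kg, 89 mm long along its z; may be absent (None). Foot: flat cross-bar 40 mm long (hook's y), 8 wide, 7 thick; round shank of 14 mm; on top a flat tag 26 (x) x 12 (y) x 28 mm. Origin: underside of the foot. At the start it stands in weight_c, foot on the base between the ribs, across the slot and so caught under the jaws.
- hook_c_mid (a point): Middle of that hook's shank, on its axis 45 mm over the underside of its foot. Take the hook by the tag (61 to 89 mm over the foot) across its 12 mm thickness. To part: lift the hook 6 to 14 mm (clear of the ribs, not against the jaws), twist it a quarter turn either way, so that the foot lies along the slot, and draw it up. None if absent.
There are look-alikes about, which are no part of the job. Leave any pink or purple look-alike of the weight_b alone.

How it is judged (in metres and radians):
On the way, in this order (a step that is already met when the one before it is completed fails the run):
1. every hook present is in the bin, each in its own bay, released, while the weights are still locked (x of hook_a_mid in the frame of bay_1 between -0.038 and 0.038 m and y of hook_a_mid in the frame of bay_1 between -0.06 and 0.06 m and x of hook_a in the frame of bay_1 between -0.038 and 0.038 m and y of hook_a in the frame of bay_1 between -0.06 and 0.06 m and z of hook_a_mid in the frame of bay_1 below 0.052 m and x of hook_b_mid in the frame of bay_2 between -0.038 and 0.038 m and y of hook_b_mid in the frame of bay_2 between -0.06 and 0.06 m and x of hook_b in the frame of bay_2 between -0.038 and 0.038 m and y of hook_b in the frame of bay_2 between -0.06 and 0.06 m and z of hook_b_mid in the frame of bay_2 below 0.052 m and x of hook_c_mid in the frame of bay_3 between -0.038 and 0.038 m and y of hook_c_mid in the frame of bay_3 between -0.06 and 0.06 m and x of hook_c in the frame of bay_3 between -0.038 and 0.038 m and y of hook_c in the frame of bay_3 between -0.06 and 0.06 m and z of hook_c_mid in the frame of bay_3 below 0.052 m and contact force between each of hook_a, hook_b, hook_c and the fingers below 0.1 N and linear speed of each of hook_a, hook_b, hook_c below 0.03 m/s and value of joint lock below 0.02 m), for 0.2 s.
2. the lock is at its released end stop (value of joint lock above 0.043 m), for 0.2 s.
At the end, for the whole second after the job is handed in: hook_a lies or stands in bay_1, hook_b in bay_2, hook_c in bay_3 (if present), at rest; lock within 5 mm of its released stop; all weights upright (0.12 rad), at rest on top of the ledge, middles within 20 mm of its centre line and 115 mm of its middle along it (x of hook_a_mid in the frame of bay_1 between -0.038 and 0.038 m and y of hook_a_mid in the frame of bay_1 between -0.06 and 0.06 m and x of hook_a in the frame of bay_1 between -0.038 and 0.038 m and y of hook_a in the frame of bay_1 between -0.06 and 0.06 m and z of hook_a_mid in the frame of bay_1 below 0.052 m and x of hook_b_mid in the frame of bay_2 between -0.038 and 0.038 m and y of hook_b_mid in the frame of bay_2 between -0.06 and 0.06 m and x of hook_b in the frame of bay_2 between -0.038 and 0.038 m and y of hook_b in the frame of bay_2 between -0.06 and 0.06 m and z of hook_b_mid in the frame of bay_2 below 0.052 m and x of hook_c_mid in the frame of bay_3 between -0.038 and 0.038 m and y of hook_c_mid in the frame of bay_3 between -0.06 and 0.06 m and x of hook_c in the frame of bay_3 between -0.038 and 0.038 m and y of hook_c in the frame of bay_3 between -0.06 and 0.06 m and z of hook_c_mid in the frame of bay_3 below 0.052 m and contact force between each of hook_a, hook_b, hook_c and the fingers below 0.1 N and linear speed of each of hook_a, hook_b, hook_c, weight_a, weight_b, weight_c below 0.03 m/s and x of weight_a in the frame of ledge between -0.115 and 0.115 m and y of weight_a in the frame of ledge between -0.02 and 0.02 m and z of weight_a in the frame of ledge between 0.044 and 0.056 m and angle between each of weight_a, weight_b, weight_c's own z axis and vertical below 0.12 rad and x of weight_b in the frame of ledge between -0.115 and 0.115 m and y of weight_b in the frame of ledge between -0.02 and 0.02 m and z of weight_b in the frame of ledge between 0.044 and 0.056 m and x of weight_c in the frame of ledge between -0.115 and 0.115 m and y of weight_c in the frame of ledge between -0.02 and 0.02 m and z of weight_c in the frame of ledge between 0.044 and 0.056 m and value of joint lock above 0.043 m); the robot touches nothing.
It fails at once if a bystander (tin, cup) is pushed more than 3 cm (distance of any of needle_tin, slip_cup from where it was at the start of the episode above 0.03 m).
Of hook_a, hook_b, hook_c only 2 to 3 are there at a start; the rules pass over those that are not, and their reading is None.
At some moment in a run one of hook_a, hook_b, hook_c may be knocked a few centimetres aside while the robot is not near it.
Once in a run the grip may slacken for a moment while it holds something.
It also fails if it takes over 210 s, if anything falls off the work surface, if the arm or the gripper's body presses on something with over 40 N, if the wrist force passes 120 N, or if a joint passes its speed limit or range.

## Working session

There is one attempt and no reset: what is moved stays moved. The work goes in short steps, Python scripts to look and compute and a tool call to move; the robot and the scene stay as the last step left them, time stands still between calls to the robot, and variables do not carry over. Pictures are saved under pics/ and viewed, about 12 in all and at most 16, crops included, and the job is handed in when it is done.

Besides the shell and the picture viewer there is one more tool, called after "Emit:" as name(argument=value, ...) on one line, values as JSON. step_arm: Moves the arm, as the interface text tells. Its arguments: {"type":"object","properties":{"increments":{"type":"array","items":{"type":"number","minimum":-1,"maximum":1}},"force":{"type":"number"}},"required":["increments"]}

```bash
mkdir -p pics; ls
cat > h.py <<'E'
import numpy as np, cv2
from bench import bot
from scipy.spatial.transform import Rotation as R
def cam(n,save=None):
    d=bot.get_image(n)
    np.savez('/tmp/%s.npz'%n,**d)
    if save: cv2.imwrite('pics/'+save,d['img'][:,:,::-1])
    return d
def load(n): return dict(np.load('/tmp/%s.npz'%n))
def RM(d):
    o=np.array(d['orientation'],float)
    return o if o.shape==(3,3) else R.from_euler('xyz',o,degrees=True).as_matrix()
def rays(d,uv):
    uv=np.atleast_2d(np.array(uv,float)); f=[float(d[k]) for k in('fx','fy','cx','cy','k1')]
    K=np.array([[f[0],0,f[2]],[0,f[1],f[3]],[0,0,1]])
    p=cv2.undistortPoints(uv[:,None],K,np.array([f[4],0,0,0.]))[:,0]
    return np.c_[p,np.ones(len(p))]@RM(d).T
def onz(d,uv,z):
    r=rays(d,uv);o=np.array(d['origin']);return o+r*((z-o[2])/r[:,2])[:,None]
def cloud(d):
    h,w=d['depth'].shape;v,u=np.mgrid[:h,:w]
    r=rays(d,np.c_[u.ravel(),v.ravel()])
    P=np.array(d['origin'])+r*d['depth'].reshape(-1,1)
    P[d['depth'].ravel()==0]=np.nan
    return P.reshape(h,w,3)
def st():
    s=bot.read_state();print(s['clock'],np.round(s['tcp_pos'],4),np.round(s['orientation'],2),np.round(s['grip_width'],4),np.round(s['wrist_force'],1),np.round(s['qpos'],0));return s
E
python3 - <<'E'
from h import *
s=bot.read_state();print(s)
for n in('scene','side','wrist'):
    d=cam(n,n+'0.png');print(n,d['origin'],d['orientation'],d['fx'],d['k1'])
a=[cv2.imread('pics/%s0.png'%n) for n in('scene','side')]
E
```

```text
pics
{'clock': 0.0, 'qpos': array([  1.93700818,  39.5322025 , -11.14684599,  89.74464198,
         9.01281753,  51.70934765, -12.32414258]), 'qd': array([-0.07496724, -0.04076309, -0.04749335, -0.0029276 , -0.08297832,
        0.00058786, -0.02318879]), 'effort': array([ 3.38560185e-04, -5.27571630e+01, -1.26686912e+00, -1.53434461e+01,
       -5.26333472e-02,  6.56995355e-03,  1.65937727e-04]), 'tcp_pos': array([ 6.24400336e-01, -3.38874357e-05,  2.54922650e-01]), 'orientation': array([-9.00065327e+01,  1.03959586e-01,  6.24130821e-03]), 'wrist_force': array([0.44820689, 0.63527944, 0.16062929]), 'wrist_torque': array([ 0.01615526, -0.00822404, -0.00618872]), 'grip_width': 0.08805968333545884}
scene [-0.05747098 -0.78398822  0.95411922] [-1.33541750e+02  8.07997018e-02 -4.06199923e+01] 357.05923586635254 0.038024868833250604
side [ 0.29862523 -0.81082559  0.63972936] [-126.53938076    0.75060331  -19.09726106] 347.76434255179913 -0.03189886578692555
wrist [0.62419664 0.07391825 0.3839004 ] [1.63488443e+02 9.07560418e-02 1.83641996e-02] 308.9737883997716 -0.06206682656041517
```

View pictures.

View pics/scene0.png

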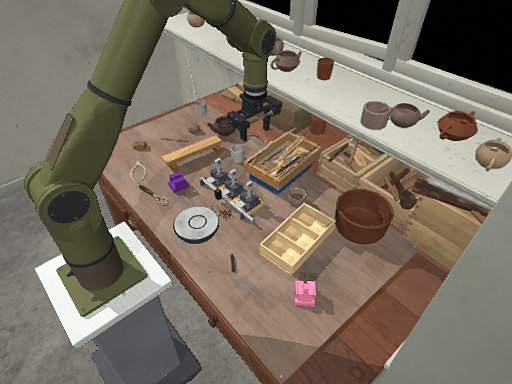

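View pics/wrist0.png

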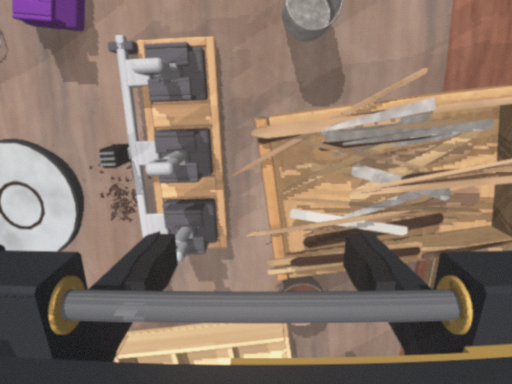

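View pics/side0.png

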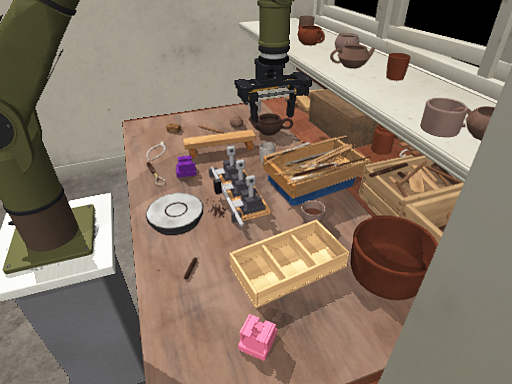

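```bash
cat >> h.py <<'E'
def ortho(names,fn,x0,x1,y0,y1,s,zmax=0.3,zmin=-.01):
    # rows: x decreasing downward ; cols: y decreasing rightward ; s px per m
    H=int((x1-x0)*s);W=int((y1-y0)*s);im=np.zeros((H,W,3),np.uint8);zb=np.full((H,W),-1.)
    for n in names:
        d=load(n);P=cloud(d).reshape(-1,3);C=d['img'].reshape(-1,3)
        ok=np.isfinite(P[:,0])&(P[:,2]<zmax)&(P[:,2]>zmin);P=P[ok];C=C[ok]
        r=((x1-P[:,0])*s).astype(int);c=((y1-P[:,1])*s).astype(int)
        ok=(r>=0)&(r<H)&(c>=0)&(c<W);r,c,P,C=r[ok],c[ok],P[ok],C[ok]
        o=np.argsort(P[:,2]);r,c,P,C=r[o],c[o],P[o],C[o]
        for dr in(0,1):
          for dc in(0,1):
            rr=np.minimum(r+dr,H-1);cc=np.minimum(c+dc,W-1)
            m=P[:,2]>zb[rr,cc]; im[rr[m],cc[m]]=C[m]; zb[rr[m],cc[m]]=P[m,2]
    for k in range(int(x0*10)+1,int(x1*10)+1): cv2.line(im,(0,int((x1-k/10)*s)),(8,int((x1-k/10)*s)),(255,0,0)),cv2.putText(im,'%d'%k,(9,int((x1-k/10)*s)),0,.4,(255,0,0))
    for k in range(int(y0*10),int(y1*10)+1): cv2.line(im,(int((y1-k/10)*s),0),(int((y1-k/10)*s),8),(255,0,0)),cv2.putText(im,'%d'%k,(int((y1-k/10)*s),18),0,.4,(255,0,0))
    cv2.imwrite('pics/'+fn,im[:,:,::-1]); return im,zb
E
python3 - <<'E'
from h import *
ortho(['side','scene','wrist'],'o1.png',.3,.9,-.4,.4,1000,zmax=.16)
E
```

```text
(no output)
```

View pics/o1.png

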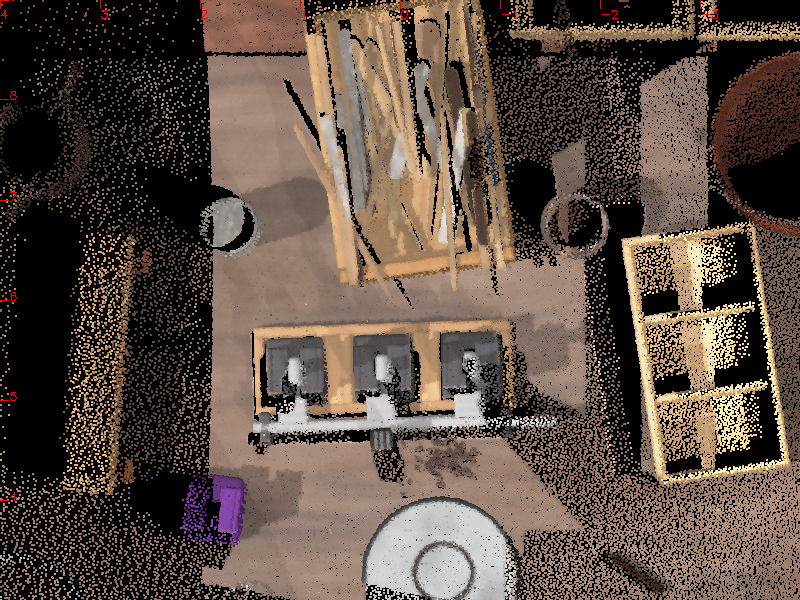

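Run:
```python
from h import *
W={n:cloud(load(n)).reshape(-1,3) for n in('wrist','scene','side')}
def sel(n,x,y,z):
    P=W[n];m=(P[:,0]>x[0])&(P[:,0]<x[1])&(P[:,1]>y[0])&(P[:,1]<y[1])&(P[:,2]>z[0])&(P[:,2]<z[1]);return P[m]
def rect(p):
    if len(p)<5:return None
    r=cv2.minAreaRect((p[:,:2]*1000).astype(np.float32));return np.round(r[0],1),np.round(r[1],1),round(r[2],1),len(p),np.round(np.median(p[:,2]),4)
for n in W:
    print(n)
    print(' table z',np.median(sel(n,(.5,.7),(.12,.18),(-.02,.02))[:,2]))
    print(' bin',rect(sel(n,(.36,.75),(-.43,-.2),(.044,.056))))
    print(' ledge',rect(sel(n,(.36,.75),(.24,.42),(.044,.056))))
    print(' carrier',rect(sel(n,(.48,.6),(-.13,.17),(.010,.018))))
    for y in(.10,.02,-.07):
        p=sel(n,(.47,.60),(y-.045,y+.045),(.105,.125));print(' tag',rect(p),np.round(p.mean(0),4) if len(p) else '')
        print(' weight',rect(sel(n,(.47,.60),(y-.045,y+.045),(.048,.060))))
    print(' knob',rect(sel(n,(.43,.48),(-.03,.06),(.05,.07))))
    print(' tin',rect(sel(n,(.6,.75),(.12,.22),(.05,.07))),'cup',rect(sel(n,(.6,.75),(-.22,-.13),(.04,.055))))
```

```text
wrist
 table z 0.00022545881837338078
 bin (array([ 559.8, -254.7]), array([276.6,  55.2]), 13.1, 1168, np.float64(0.0486))
 ledge None
 carrier (array([531.2,  17.8]), array([ 92.7, 256.4]), 2.4, 5552, np.float64(0.0138))
 tag (array([530.1, 105.4]), array([12. , 25.7]), 89.9, 480, np.float64(0.114)) [0.5311 0.105  0.1134]
 weight (array([530.1, 105.8]), array([44.6, 56.4]), 1.9, 1773, np.float64(0.0538))
 tag (array([533.3,  18.2]), array([25. , 12.2]), 2.9, 386, np.float64(0.114)) [0.5341 0.0189 0.1133]
 weight (array([512.5,  17.3]), array([85. , 56.4]), 1.6, 1473, np.float64(0.0537))
 tag (array([544.6, -68.7]), array([ 7.1, 11. ]), 11.6, 103, np.float64(0.1124)) [ 0.5452 -0.0683  0.1114]
 weight (array([535.2, -70.4]), array([45.1, 57. ]), 1.9, 1088, np.float64(0.0537))
 knob (array([461.5,  19.2]), array([21.4, 20.2]), 86.1, 421, np.float64(0.0612))
 tin (array([675.2, 157.7]), array([54.4, 28.3]), 1.4, 248, np.float64(0.0564)) cup (array([ 671.5, -171.8]), array([64.1, 48.5]), 77.1, 196, np.float64(0.0455))
scene
 table z -0.0016834662129251443
 bin (array([ 577.7, -314.9]), 
[... 1416 characters left out ...]

 weight (array([524.8, 103.1]), array([58.1, 42.9]), 83.4, 92, np.float64(0.0524))
 tag (array([529.9,  13.6]), array([25.4, 10.7]), 3.8, 39, np.float64(0.1113)) [0.5288 0.0126 0.1106]
 weight (array([529.1,  14.7]), array([55.3, 44.5]), 88.8, 117, np.float64(0.0525))
 tag (array([532.8, -73.5]), array([13.9, 22.4]), 74.3, 42, np.float64(0.1115)) [ 0.5323 -0.0749  0.1108]
 weight (array([532.7, -72.5]), array([43.7, 60.6]), 2.4, 167, np.float64(0.0523))
 knob (array([457.2,  16.5]), array([18.6, 22.9]), 5.1, 48, np.float64(0.0594))
 tin (array([672. , 168.6]), array([56.7, 51.7]), 70.2, 52, np.float64(0.0537)) cup (array([ 674.5, -175. ]), array([65.5, 61.7]), 62.4, 117, np.float64(0.0439))
```

Emit:
step_arm(increments=[-0.75,0.4,-0.6,0,-0.95,0,0,-0.75,0.4,-0.55,0,-0.95,0,0,-0.65,0.4,-0.7,0,-0.95,0,0,0,0,0,0,-0.95,0,0,0,0,0,0,-0.95,0,0,0,0,0,0,-0.95,0,0,0,0,0,0,-0.95,0,0,0,0,0,0,-0.95,0,0])

```text
clock: 1.15
tcp_pos: [0.5485, -0.0825, 0.2075]
orientation: [-90.0, 0.0, 52.5]
wrist_force: [-1.0, 0.1, -0.5]
grip_width: 0.0886
```

Emit:
step_arm(increments=[0,0,0,0,-0.95,0,0,0,0,0,0,-0.95,0,0,0,0,0,0,-0.95,0,0,0,0,0,0,-0.95,0,0,0,0,0,0,-0.95,0,0,0,0,0,0,-0.95,0,0,0,0,0,0,0,0,0])

```text
clock: 2.02
tcp_pos: [0.5485, -0.0826, 0.2074]
orientation: [-90.0, -0.0, 91.4]
wrist_force: [0.1, 0.4, -0.1]
grip_width: 0.0884
```

Run:
```python
from h import *
st()
for n in('scene','side','wrist'):
    cam(n,n+'1.png')
W={n:cloud(load(n)).reshape(-1,3) for n in('wrist','scene','side')}
def sel(n,x,y,z):
    P=W[n];m=(P[:,0]>x[0])&(P[:,0]<x[1])&(P[:,1]>y[0])&(P[:,1]<y[1])&(P[:,2]>z[0])&(P[:,2]<z[1]);return P[m]
def rect(p):
    if len(p)<5:return None
    r=cv2.minAreaRect((p[:,:2]*1000).astype(np.float32));return np.round(r[0],1),np.round(r[1],1),round(r[2],1),len(p),np.round(np.median(p[:,2]),4)
for n in ['wrist']:
    for y in(.10,.02,-.07):
        p=sel(n,(.47,.60),(y-.045,y+.045),(.109,.125));print(' tag',rect(p),np.round(p.mean(0),4) if len(p) else '')
        print(' weight',rect(sel(n,(.50,.60),(y-.045,y+.045),(.048,.060))))
    print(' knob',rect(sel(n,(.43,.48),(-.03,.06),(.05,.07))))
im,z=ortho(['wrist','side','scene'],'o2.png',.35,.75,-.4,.4,1000,zmax=.14,zmin=.04)
```

```text
2.025 [ 0.5485 -0.0826  0.2074] [-8.997e+01 -2.000e-02  9.136e+01] 0.0884 [ 0.1  0.4 -0.1] [ 25.  42. -37. 104.  34.  46.  62.]
 tag (array([529.6, 104.5]), array([26.2, 12.2]), 3.4, 518, np.float64(0.114)) [0.5288 0.1032 0.1136]
 weight (array([529.3, 105.2]), array([43.9, 57.5]), 1.2, 1819, np.float64(0.0537))
 tag (array([531.7,  16.8]), array([12.6, 25.5]), 88.3, 548, np.float64(0.1141)) [0.5312 0.0159 0.1137]
 weight (array([532.2,  17.4]), array([44.5, 56.7]), 1.3, 1647, np.float64(0.0537))
 tag (array([534.2, -70. ]), array([25. , 12.2]), 2.9, 503, np.float64(0.1142)) [ 0.5337 -0.0702  0.1139]
 weight (array([534.7, -70.3]), array([43.7, 55.2]), 1.8, 1960, np.float64(0.0538))
 knob (array([460.2,  18. ]), array([21.9, 20.1]), 89.2, 639, np.float64(0.0615))
```

View pics/o2.png

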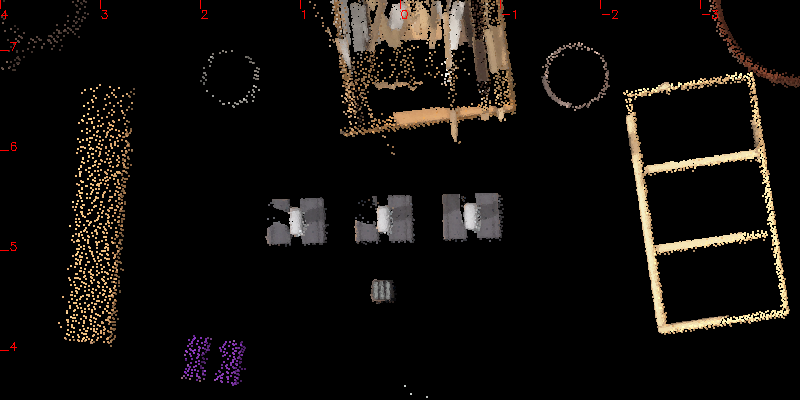

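Emit:
step_arm(increments=[0.32,0.5,0.36,0,-0.09,0,0,0,0.8,0,0,0,0,0,0,0.8,0,0,0,0,0,0,0.58,0,0,0,0,0,0,0,0,0,0,0,0])

```text
clock: 2.8
tcp_pos: [0.533, -0.0699, 0.0993]
orientation: [-89.8, 0.0, 92.0]
wrist_force: [-0.2, -0.8, 0.2]
grip_width: 0.0881
```

Emit:
step_arm(increments=[0,0,0,0,0,0,1,0,0,0,0,0,0,1,0,0,0,0,0,0,1,0,0,0,0,0,0,1,0,0,0,0,0,0,1,0,0,0,0,0,0,1], force=30)

```text
clock: 3.55
tcp_pos: [0.534, -0.07, 0.1006]
orientation: [-90.0, -0.0, 92.1]
wrist_force: [-0.2, -0.3, 1.1]
grip_width: 0.0305
```

Run:
```python
from h import *
P=np.concatenate([cloud(load(n)).reshape(-1,3) for n in('scene','side')])
m=(P[:,0]>.6)&(P[:,0]<.9)&(P[:,1]<-.30)&(P[:,1]>-.5);q=P[m];print('pot',np.percentile(q[:,2],[50,90,98]),q[q[:,2]>.07].min(0))
m=(P[:,0]>.58)&(P[:,0]<.9)&(P[:,1]<.1)&(P[:,1]>-.12);q=P[m];print('box',np.percentile(q[:,2],[50,90,98]))
m=(P[:,0]>.38)&(P[:,0]<.7)&(P[:,1]>.26)&(P[:,1]<.36)&(P[:,2]>.040)&(P[:,2]<.055)
r=cv2.minAreaRect((P[m,:2]*1000).astype(np.float32));print(r)
m=(P[:,0]>.3)&(P[:,0]<.8)&(P[:,1]>.2)&(P[:,1]<.4)&(P[:,2]>.07);print('tall near ledge',P[m][:,:].min(0) if m.any() else '',P[m].max(0) if m.any() else '',m.sum())
```

```text
pot [0.03997794 0.1213611  0.25842305] [ 0.66304584 -0.49996768  0.07000884]
box [0.05945142 0.2404141  0.50021465]
((535.774658203125, 301.28607177734375), (58.0306282043457, 258.46331787109375), 84.39811706542969)
tall near ledge   0
```

Emit:
step_arm(increments=[0,0,0,0,0,0,1,0,0,0,0,0,0,1,0,0,0,0,0,0,1,0,0,0,0,0,0,1,0,-0.125,0,0,0,0,1,0,-0.125,0,0,0,0,1,0,0,0,0,0,0,1])

```text
clock: 4.42
tcp_pos: [0.5344, -0.07, 0.1111]
orientation: [-90.1, -0.0, 92.1]
wrist_force: [-0.5, 0.5, -0.7]
grip_width: 0.0116
```

Emit:
step_arm(increments=[0,0,0,0,0.94,0,1,0,0,0,0,0.94,0,1,0,0,0,0,0.94,0,1,0,0,0,0,0.94,0,1,0,0,0,0,0.94,0,1,0,0,0,0,0.94,0,1,0,0,0,0,0.94,0,1])

```text
clock: 5.3
tcp_pos: [0.534, -0.0699, 0.1106]
orientation: [-90.0, -0.0, 46.6]
wrist_force: [1.0, 0.0, -0.5]
grip_width: 0.0122
```

Emit:
step_arm(increments=[0,0,0,0,0.94,0,1,0,0,0,0,0.94,0,1,0,0,0,0,0.94,0,1,0,0,0,0,0.94,0,1,0,0,0,0,0.94,0,1,0,0,0,0,0.94,0,1,0,0,0,0,0.9,0,1,0,0,0,0,0,0,1])

```text
clock: 6.3
tcp_pos: [0.534, -0.0697, 0.1106]
orientation: [-90.0, -0.0, 1.9]
wrist_force: [-0.1, -0.9, -1.1]
grip_width: 0.0118
```

Emit:
step_arm(increments=[0,-0.3,0,0,0,0,1,0,-0.3,0,0,0,0,1,0,-0.6,0,0,0,0,1,0,-0.6,0,0,0,0,1,0,0,0,0,0,0,1])

```text
clock: 6.92
tcp_pos: [0.5354, -0.0702, 0.1847]
orientation: [-90.0, -0.3, 1.9]
wrist_force: [-0.2, 0.5, -0.7]
grip_width: 0.0118
```

Run:
```python
from h import *
s=st()
d=cam('side','side2.png');cv2.imwrite('pics/c2.png',cv2.resize(d['img'][90:250,170:310,::-1],None,fx=4,fy=3.5))
cam('wrist')
p=cloud(load('wrist')).reshape(-1,3)
m=(p[:,2]>.044)&(p[:,2]<.053)&(p[:,1]<-.2)&(p[:,0]>.38)&(p[:,0]<.72);q=p[m];print(len(q))
r=cv2.minAreaRect((q[:,:2]*1000).astype(np.float32));print(r)
```

```text
6.925 [ 0.5354 -0.0702  0.1847] [-90.02  -0.28   1.86] 0.0118 [-0.2  0.5 -0.7] [  8.  39.  -9. 109.  11.  33.  -6.]
524
((541.1414184570312, -248.7053985595703), (81.20661926269531, 24.120126724243164), 2.6647744178771973)
```

View pics/c2.png

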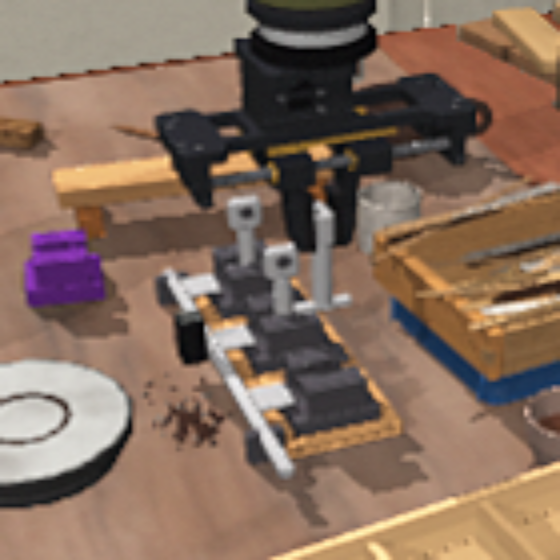

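Emit:
step_arm(increments=[-0.26,0,-0.84,0,0,0,1,-0.26,0,-0.84,0,0,0,1,-0.26,0,-0.84,0,0,0,1,-0.26,0,-0.84,0,0,0,1,-0.26,0,-0.84,0,0,0,1,-0.26,0,-0.84,0,0,0,1,-0.29,0,-0.85,0,0,0,1,0,0,0,0,-0.95,0,1])

```text
clock: 8.02
tcp_pos: [0.4651, -0.3115, 0.1811]
orientation: [-90.1, 0.2, 8.2]
wrist_force: [0.3, 0.8, -1.4]
grip_width: 0.0123
```

Run:
```python
from h import *
s=st()
cam('wrist','wrist3.png')
im,z=ortho(['wrist'],'o3.png',.35,.75,-.45,-.15,1500,zmax=.20,zmin=.0)
```

```text
8.025 [ 0.4651 -0.3115  0.1811] [-90.05   0.2    8.22] 0.0123 [ 0.3  0.8 -1.4] [ 38.  41. -14. 105.  16.  36.  22.]
```

View pics/o3.png

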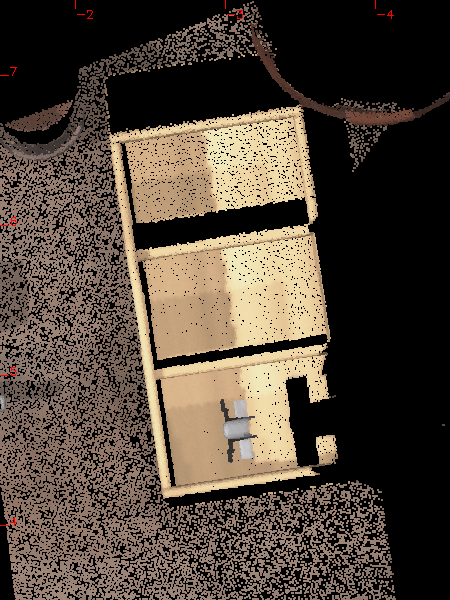

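Emit:
step_arm(increments=[0.06,0.68,0.03,0,0,0,1,0,0.68,0,0,0,0,1,0,0.67,0,0,0,0,1,0,0,0,1,0,0,1,0,0,0,1,0,0,1,0,0,0,1,0,0,1,0,0,0,1,0,0,1,0,0,0,0,0,0,1])

```text
clock: 9.07
tcp_pos: [0.4689, -0.308, 0.0989]
orientation: [-62.5, 0.1, 8.1]
wrist_force: [-0.8, 0.7, -0.5]
grip_width: 0.0115
```

Tilt is as planned; lower, release, back away along the tool axis.

Emit:
step_arm(increments=[0,0.25,-0.13,0,0,0,1,0,0.2,-0.11,0,0,0,1,0,0,0,0,0,0,1,0,0,0,0,0,0,0.7,0,0,0,0,0,0,0.7,0,0,0,0,0,0,0.5,0,0,0,0,0,0,0.5,0,0,0,0,0,0,0.5])

```text
clock: 10.07
tcp_pos: [0.4699, -0.3066, 0.081]
orientation: [-62.5, -0.0, 8.4]
wrist_force: [-0.2, 0.1, -0.7]
grip_width: 0.044
```

Emit:
step_arm(increments=[0,-0.88,0.47,0,0,0,0.4,0,-0.88,0.47,0,0,0,0.2,0,-0.6,0.3,0,0,0,0,0,0,0,-1,0,0,0,0,0,0,-1,0,0,0,0,0,0,-1,0,0,0,0,0,0,-1,0,0,0])

```text
clock: 10.95
tcp_pos: [0.47, -0.306, 0.1881]
orientation: [-90.2, -0.1, 8.4]
wrist_force: [0.6, 0.4, -0.7]
grip_width: 0.0882
```

```bash
cat >> h.py <<'E'
B=np.array([.5487,-.3053]);BY=np.radians(8.2);bx=np.array([np.cos(BY),np.sin(BY)]);by=np.array([-bx[1],bx[0]])
def inbin(names,z0=.0095,z1=.12):
    # grey points inside the bin, in bin axes, mm
    for n in names:
        d=load(n);P=cloud(d).reshape(-1,3);C=d['img'].reshape(-1,3).astype(int)
        u=(P[:,:2]-B)@bx;v=(P[:,:2]-B)@by
        m=(abs(u)<.117)&(abs(v)<.057)&(P[:,2]>z0)&(P[:,2]<z1)&(C.max(1)-C.min(1)<30)
        for k in(-1,0,1):
            q=m&(abs(u-.081*k)<.036)
            if q.sum()>4:
                r=cv2.minAreaRect(np.c_[u[q]-.081*k,v[q]].astype(np.float32)*1000);print(n,'bay',k+2,q.sum(),np.round(r[0],0),np.round(r[1],0),round(r[2]),'z',np.round(np.percentile(P[q,2],[10,90])*1000))
E
python3 - <<'E'
from h import *
s=st()
for n in ('wrist','side','scene'):cam(n,n+'4.png')
inbin(['wrist','side','scene'])
d=load('side');cv2.imwrite('pics/c4.png',cv2.resize(d['img'][90:310,160:360,::-1],None,fx=3,fy=2.7))
E
```

```text
10.95 [ 0.47   -0.306   0.1881] [-9.019e+01 -9.000e-02  8.380e+00] 0.0882 [ 0.6  0.4 -0.7] [ 39.  41. -18. 105.  20.  38.  18.]
wrist bay 1 1272 [ 2. -6.] [38. 87.] 0 z [16. 33.]
side bay 1 195 [-5. -5.] [86. 37.] 81 z [16. 33.]
scene bay 1 124 [ 6. -7.] [32. 87.] 6 z [14. 32.]
```

View pics/c4.png

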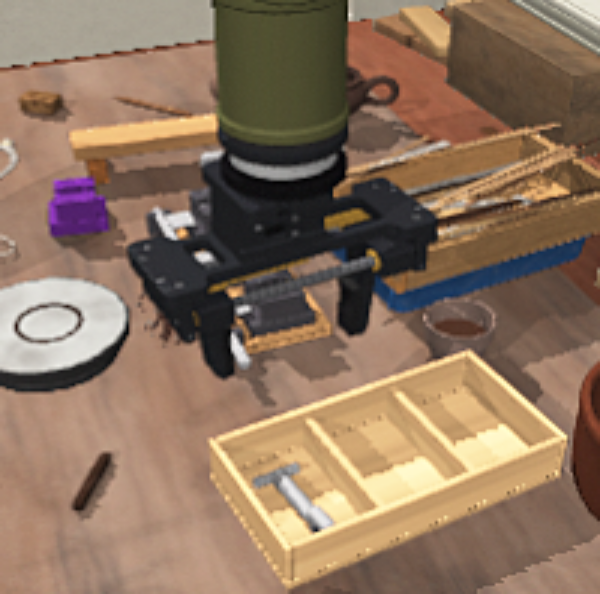

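Emit:
step_arm(increments=[0.3,0,0.86,0,0,0,0,0.3,0,0.86,0,0,0,0,0.3,0,0.86,0,0,0,0,0.3,0,0.86,0,0,0,0,0.3,0,0.86,0,0,0,0,0.3,0,0.86,0,0,0,0,0.3,0,0.86,0,0,0,0,0.3,0,0.86,0,0,0,0])

```text
clock: 12.1
tcp_pos: [0.5256, -0.0201, 0.1872]
orientation: [-89.9, 0.0, 8.2]
wrist_force: [-0.1, -0.1, 0.1]
grip_width: 0.0881
```

Emit:
step_arm(increments=[0.3,0,0.86,0,0,0,0,0,0,0,0,-0.94,0,0,0,0,0,0,-0.94,0,0,0,0,0,0,-0.94,0,0,0,0,0,0,-0.94,0,0,0,0,0,0,-0.94,0,0,0,0,0,0,-0.94,0,0,0,0,0,0,-0.94,0,0])

```text
clock: 13.1
tcp_pos: [0.5323, 0.0144, 0.1872]
orientation: [-89.9, 0.0, 53.7]
wrist_force: [0.5, -0.4, 0.5]
grip_width: 0.0879
```

Emit:
step_arm(increments=[0,0,0,0,-0.94,0,0,0,0,0,0,-0.94,0,0,0,0,0,0,-0.94,0,0,0,0,0,0,-0.94,0,0,0,0,0,0,-0.94,0,0,0,0,0,0,-0.9,0,0,0,0,0,0,0,0,0])

```text
clock: 13.98
tcp_pos: [0.5322, 0.0144, 0.1872]
orientation: [-89.9, -0.1, 91.9]
wrist_force: [-0.5, -0.6, 0.1]
grip_width: 0.0875
```

```bash
cat >> h.py <<'E'
def tags():
    P=cloud(load('wrist')).reshape(-1,3)
    for y in(.105,.017,-.07):
        m=(abs(P[:,0]-.53)<.06)&(abs(P[:,1]-y)<.05)&(P[:,2]>.109)&(P[:,2]<.125)
        if m.sum()>20:
            r=cv2.minAreaRect((P[m,:2]*1000).astype(np.float32));print('tag',np.round(r[0],1),np.round(r[1],1),round(r[2],1))
E
python3 - <<'E'
from h import *
st();cam('wrist');tags()
E
```

```text
13.975 [0.5322 0.0144 0.1872] [-8.994e+01 -6.000e-02  9.187e+01] 0.0875 [-0.5 -0.6  0.1] [ 16.  42. -38. 109.  38.  42.  48.]
tag [529.  104.5] [25. 12.] 1.7
tag [531.4  17.8] [25.2 11.5] 2.7
```

Emit:
step_arm(increments=[0.08,0.73,0.02,0,0,0,0,0,0.73,0,0,0,0,0,0,0.72,0,0,0,0,0.3,0,0,0,0,0,0,1,0,0,0,0,0,0,1,0,0,0,0,0,0,1,0,0,0,0,0,0,1,0,0,0,0,0,0,1])

```text
clock: 15.02
tcp_pos: [0.5308, 0.019, 0.1008]
orientation: [-90.0, 0.0, 92.1]
wrist_force: [0.3, 0.6, -0.4]
grip_width: 0.0302
```

Emit:
step_arm(increments=[0,0,0,0,0,0,1,0,0,0,0,0,0,1,0,0,0,0,0,0,1,0,0,0,0,0,0,1,0,-0.125,0,0,0,0,1,0,-0.125,0,0,0,0,1,0,0,0,0,0,0,1])

```text
clock: 15.9
tcp_pos: [0.531, 0.0192, 0.1109]
orientation: [-90.1, -0.0, 92.1]
wrist_force: [-0.7, -0.1, 0.2]
grip_width: 0.0121
```

Emit:
step_arm(increments=[0,0,0,0,0.94,0,1,0,0,0,0,0.94,0,1,0,0,0,0,0.94,0,1,0,0,0,0,0.94,0,1,0,0,0,0,0.94,0,1,0,0,0,0,0.94,0,1,0,0,0,0,0.94,0,1])

```text
clock: 16.77
tcp_pos: [0.5306, 0.0192, 0.1104]
orientation: [-90.0, -0.0, 46.7]
wrist_force: [0.1, -0.2, 0.1]
grip_width: 0.0119
```

Emit:
step_arm(increments=[0,0,0,0,0.94,0,1,0,0,0,0,0.94,0,1,0,0,0,0,0.94,0,1,0,0,0,0,0.94,0,1,0,0,0,0,0.94,0,1,0,0,0,0,0.94,0,1,0,0,0,0,0.9,0,1,0,0,0,0,0,0,1])

```text
clock: 17.77
tcp_pos: [0.5306, 0.0193, 0.1104]
orientation: [-90.0, -0.0, 2.0]
wrist_force: [-0.5, -0.3, -1.3]
grip_width: 0.0121
```

Emit:
step_arm(increments=[0,-0.3,0,0,0,0,1,0,-0.3,0,0,0,0,1,0,-0.6,0,0,0,0,1,0,-0.6,0,0,0,0,1,0,0,0,0,0,0,1])

```text
clock: 18.4
tcp_pos: [0.532, 0.0192, 0.1845]
orientation: [-90.0, -0.3, 1.9]
wrist_force: [-0.2, -1.3, -0.7]
grip_width: 0.0123
```

Run:
```python
from h import *
s=st()
for n in('side','wrist'):cam(n,n+'5.png')
inbin(['side'])
for n in('side','wrist'):
    P=cloud(load(n)).reshape(-1,3);t=s['tcp_pos'];m=(np.linalg.norm(P[:,:2]-t[:2],axis=1)<.025)&(P[:,2]>.06)&(P[:,2]<t[2]-.02);q=P[m];print(n,len(q),q.min(0) if len(q) else '',q.max(0) if len(q) else '')
```

```text
18.4 [0.532  0.0192 0.1845] [-89.97  -0.28   1.93] 0.0123 [-0.2 -1.3 -0.7] [  0.  39. -11. 110.  13.  32. -18.]
side bay 1 195 [-6. -5.] [84. 37.] 80 z [16. 34.]
side 102 [0.5092283  0.00652794 0.10939373] [0.54755967 0.02000976 0.16419888]
wrist 1090 [0.51038627 0.01269792 0.10942229] [0.54951251 0.02489731 0.1605287 ]
```

Emit:
step_arm(increments=[0.015,0,-0.88,0,0,0,1,0.015,0,-0.88,0,0,0,1,0.015,0,-0.88,0,0,0,1,0.015,0,-0.88,0,0,0,1,0.015,0,-0.88,0,0,0,1,0.015,0,-0.88,0,0,0,1,0.015,0,-0.88,0,0,0,1,0.015,0,-0.88,0,0,0,1])

```text
clock: 19.5
tcp_pos: [0.5441, -0.263, 0.181]
orientation: [-89.9, 0.1, 1.9]
wrist_force: [0.3, -0.5, -1.1]
grip_width: 0.0119
```

Emit:
step_arm(increments=[0.015,0,-0.9,0,0,0,1,0,0,0,0,-0.92,0,1,0,0,0,0,0,0,1,0,0,0,0,0,0,1])

```text
clock: 20.0
tcp_pos: [0.5465, -0.2972, 0.1817]
orientation: [-89.9, 0.0, 8.2]
wrist_force: [-0.7, 0.9, -0.3]
grip_width: 0.0116
```

Emit:
step_arm(increments=[0,0.7,0,0,0,0,1,0,0.7,0,0,0,0,1,0,0.7,0,0,0,0,1,0,0,0,1,0,0,1,0,0,0,1,0,0,1,0,0,0,1,0,0,1,0,0,0,1,0,0,1,0,0,0,0,0,0,1])

```text
clock: 21.0
tcp_pos: [0.5458, -0.3002, 0.0963]
orientation: [-62.5, 0.1, 8.0]
wrist_force: [-0.5, 0.4, -0.2]
grip_width: 0.012
```

Emit:
step_arm(increments=[0,0.2,-0.1,0,0,0,1,0,0.18,-0.08,0,0,0,1,0,0,0,0,0,0,1,0,0,0,0,0,0,0.7,0,0,0,0,0,0,0.7,0,0,0,0,0,0,0.5,0,0,0,0,0,0,0.5,0,0,0,0,0,0,0.5])

```text
clock: 22.0
tcp_pos: [0.5466, -0.2975, 0.0816]
orientation: [-62.5, -0.0, 8.2]
wrist_force: [-0.3, -0.9, 0.4]
grip_width: 0.0441
```

Emit:
step_arm(increments=[0,-0.88,0.47,0,0,0,0.4,0,-0.88,0.47,0,0,0,0.2,0,-0.6,0.3,0,0,0,0,0,0,0,-1,0,0,0,0,0,0,-1,0,0,0,0,0,0,-1,0,0,0,0,0,0,-1,0,0,0])

```text
clock: 22.88
tcp_pos: [0.5467, -0.2971, 0.1887]
orientation: [-90.2, -0.1, 8.2]
wrist_force: [0.7, -0.2, -0.2]
grip_width: 0.0884
```

Run:
```python
from h import *
s=st()
for n in ('wrist','side','scene'):cam(n,n+'6.png')
inbin(['wrist','side','scene'])
```

```text
22.875 [ 0.5467 -0.2971  0.1887] [-9.02e+01 -8.00e-02  8.25e+00] 0.0884 [ 0.7 -0.2 -0.2] [ 35.  45. -20.  94.  20.  45.  14.]
wrist bay 1 1352 [-7. -7.] [95. 45.] 82 z [16. 33.]
wrist bay 2 1262 [ -3. -10.] [39. 87.] 1 z [16. 33.]
side bay 1 195 [-5. -5.] [84. 37.] 80 z [16. 34.]
side bay 2 169 [ 2. -6.] [35. 82.] 11 z [16. 33.]
scene bay 1 126 [-5. -6.] [86. 32.] 81 z [15. 31.]
scene bay 2 115 [  1. -10.] [31. 84.] 6 z [14. 30.]
```

Emit:
step_arm(increments=[0.09,0,0.91,0,0,0,0,0.09,0,0.91,0,0,0,0,0.09,0,0.91,0,0,0,0,0.09,0,0.91,0,0,0,0,0.09,0,0.91,0,0,0,0,0.09,0,0.91,0,0,0,0,0.09,0,0.91,0,0,0,0,0.09,0,0.91,0,0,0,0])

```text
clock: 24.02
tcp_pos: [0.534, -0.0051, 0.1878]
orientation: [-89.9, 0.0, 8.1]
wrist_force: [0.1, 0.5, 0.4]
grip_width: 0.0884
```

Emit:
step_arm(increments=[0.09,0,0.91,0,0,0,0,0.09,0,0.91,0,0,0,0,0.09,0,0.91,0,0,0,0,0,0,0,0,-0.94,0,0,0,0,0,0,-0.94,0,0,0,0,0,0,-0.94,0,0,0,0,0,0,-0.94,0,0,0,0,0,0,-0.94,0,0])

```text
clock: 25.02
tcp_pos: [0.5293, 0.1034, 0.1878]
orientation: [-89.9, 0.0, 40.6]
wrist_force: [0.0, -0.6, 0.3]
grip_width: 0.088
```

Emit:
step_arm(increments=[0,0,0,0,-0.94,0,0,0,0,0,0,-0.94,0,0,0,0,0,0,-0.94,0,0,0,0,0,0,-0.94,0,0,0,0,0,0,-0.94,0,0,0,0,0,0,-0.94,0,0,0,0,0,0,-0.94,0,0,0,0,0,0,-0.92,0,0])

```text
clock: 26.02
tcp_pos: [0.5293, 0.1032, 0.1878]
orientation: [-89.9, -0.0, 92.1]
wrist_force: [0.0, -0.6, 0.1]
grip_width: 0.0885
```

Run:
```python
from h import *
st();cam('wrist');tags()
```

```text
26.025 [0.5293 0.1032 0.1878] [-8.993e+01 -2.000e-02  9.213e+01] 0.0885 [ 0.  -0.6  0.1] [  7.  43. -39. 108.  39.  44.  38.]
tag [529.1 105.9] [25.4 11.5] 2.8
```

Emit:
step_arm(increments=[0.05,0.73,0,0,0,0,0,0,0.73,0,0,0,0,0,0,0.73,0,0,0,0,0.3,0,0,0,0,0,0,1,0,0,0,0,0,0,1,0,0,0,0,0,0,1,0,0,0,0,0,0,1,0,0,0,0,0,0,1])

```text
clock: 27.08
tcp_pos: [0.5284, 0.1068, 0.1011]
orientation: [-90.0, -0.0, 92.1]
wrist_force: [-0.3, -0.3, 0.2]
grip_width: 0.0301
```

Emit:
step_arm(increments=[0,0,0,0,0,0,1,0,0,0,0,0,0,1,0,0,0,0,0,0,1,0,0,0,0,0,0,1,0,-0.125,0,0,0,0,1,0,-0.125,0,0,0,0,1,0,0,0,0,0,0,1])

```text
clock: 27.95
tcp_pos: [0.5285, 0.107, 0.1112]
orientation: [-90.1, -0.0, 92.1]
wrist_force: [1.1, 0.0, -1.6]
grip_width: 0.012
```

Emit:
step_arm(increments=[0,0,0,0,0.94,0,1,0,0,0,0,0.94,0,1,0,0,0,0,0.94,0,1,0,0,0,0,0.94,0,1,0,0,0,0,0.94,0,1,0,0,0,0,0.94,0,1,0,0,0,0,0.94,0,1])

```text
clock: 28.82
tcp_pos: [0.5281, 0.1069, 0.1106]
orientation: [-90.0, -0.0, 46.7]
wrist_force: [0.4, 0.4, -0.7]
grip_width: 0.0122
```

Emit:
step_arm(increments=[0,0,0,0,0.94,0,1,0,0,0,0,0.94,0,1,0,0,0,0,0.94,0,1,0,0,0,0,0.94,0,1,0,0,0,0,0.94,0,1,0,0,0,0,0.94,0,1,0,0,0,0,0.9,0,1,0,0,0,0,0,0,1])

```text
clock: 29.82
tcp_pos: [0.5282, 0.1071, 0.1107]
orientation: [-90.0, -0.0, 2.0]
wrist_force: [0.4, -1.0, -0.6]
grip_width: 0.0117
```

Emit:
step_arm(increments=[0,-0.3,0,0,0,0,1,0,-0.3,0,0,0,0,1,0,-0.6,0,0,0,0,1,0,-0.6,0,0,0,0,1,0,0,0,0,0,0,1])

```text
clock: 30.45
tcp_pos: [0.5295, 0.1071, 0.1848]
orientation: [-89.9, -0.3, 1.9]
wrist_force: [-0.3, 0.2, -0.8]
grip_width: 0.0118
```

Run:
```python
from h import *
s=st()
for n in('side','wrist','scene'):cam(n,n+'7.png')
inbin(['side','scene'])
for n in('side','wrist'):
    P=cloud(load(n)).reshape(-1,3);t=s['tcp_pos'];m=(np.linalg.norm(P[:,:2]-t[:2],axis=1)<.025)&(P[:,2]>.06)&(P[:,2]<t[2]-.02);q=P[m];print(n,len(q),q.min(0) if len(q) else '',q.max(0) if len(q) else '')
P=np.concatenate([cloud(load(n)).reshape(-1,3) for n in('scene','side')])
m=(P[:,0]>.67)&(P[:,0]<.9)&(P[:,1]<-.30)&(P[:,1]>-.5)&(P[:,2]<.2);q=P[m]
for z in(.06,.09,.12,.15):print(z,q[abs(q[:,2]-z)<.015][:,:2].min(0) if (abs(q[:,2]-z)<.015).any() else None, (abs(q[:,2]-z)<.015).sum(), q[abs(q[:,2]-z)<.015][:,1].max() if (abs(q[:,2]-z)<.015).any() else '')
```

```text
30.45 [0.5295 0.1071 0.1848] [-89.93  -0.27   1.93] 0.0118 [-0.3  0.2 -0.8] [ -8.  39. -13. 109.  15.  34. -29.]
side bay 1 194 [-6. -5.] [84. 37.] 80 z [16. 34.]
side bay 2 170 [ 3. -5.] [35. 82.] 11 z [15. 33.]
scene bay 1 127 [-4. -5.] [88. 32.] 80 z [13. 31.]
scene bay 2 115 [  1. -10.] [32. 84.] 4 z [14. 30.]
side 95 [0.50755156 0.09535379 0.11004282] [0.54582992 0.11068809 0.16351228]
wrist 1065 [0.50798887 0.10133957 0.11017833] [0.54700553 0.11288249 0.16054292]
0.06 [ 0.67003959 -0.49984538] 2309 -0.3002854670056523
0.09 [ 0.67000069 -0.4998427 ] 3287 -0.3000587318027106
0.12 [ 0.82348702 -0.49905443] 150 -0.4354382939433376
0.15 [ 0.84147053 -0.49946026] 20 -0.4867234339089707
```

Emit:
step_arm(increments=[0,0,-0.93,0,0,0,1,0,0,-0.93,0,0,0,1,0,0,-0.93,0,0,0,1,0,0,-0.93,0,0,0,1,0,0,-0.93,0,0,0,1,0,0,-0.93,0,0,0,1,0.43,0,-0.93,0,0,0,1,0.43,0,-0.93,0,0,0,1])

```text
clock: 31.6
tcp_pos: [0.5722, -0.1905, 0.1814]
orientation: [-90.0, 0.1, 1.9]
wrist_force: [0.5, 0.5, -0.8]
grip_width: 0.0113
```

Emit:
step_arm(increments=[0.43,0,-0.93,0,0,0,1,0.43,0,-0.94,0,0,0,1,0.45,0,-0.96,0,0,0,1,0,0,0,0,-0.92,0,1,0,0,0,0,0,0,1,0,0,0,0,0,0,1])

```text
clock: 32.35
tcp_pos: [0.6284, -0.2998, 0.1818]
orientation: [-89.9, 0.1, 8.2]
wrist_force: [0.1, -0.5, 0.3]
grip_width: 0.0123
```

Emit:
step_arm(increments=[0,0.7,0,0,0,0,1,0,0.7,0,0,0,0,1,0,0.7,0,0,0,0,1,0,0,0,-1,0,0,1,0,0,0,-1,0,0,1,0,0,0,-1,0,0,1,0,0,0,-1,0,0,1,0,0,0,0,0,0,1])

```text
clock: 33.35
tcp_pos: [0.6301, -0.2947, 0.0973]
orientation: [-117.3, 0.1, 8.7]
wrist_force: [0.1, -0.3, -1.0]
grip_width: 0.012
```

Emit:
step_arm(increments=[0,0.2,0.08,0,0,0,1,0,0.2,0.06,0,0,0,1,0,0,0,0,0,0,1,0,0,0,0,0,0,0.7,0,0,0,0,0,0,0.7,0,0,0,0,0,0,0.5,0,0,0,0,0,0,0.5,0,0,0,0,0,0,0.5])

```text
clock: 34.35
tcp_pos: [0.6292, -0.3031, 0.0819]
orientation: [-117.5, -0.0, 8.3]
wrist_force: [-0.3, -0.7, 0.1]
grip_width: 0.0443
```

Emit:
step_arm(increments=[0,-0.88,-0.47,0,0,0,0.4,0,-0.88,-0.47,0,0,0,0.2,0,-0.6,-0.3,0,0,0,0,0,0,0,1,0,0,0,0,0,0,1,0,0,0,0,0,0,1,0,0,0,0,0,0,1,0,0,0])

```text
clock: 35.22
tcp_pos: [0.629, -0.3039, 0.1891]
orientation: [-89.8, -0.0, 8.3]
wrist_force: [1.8, -0.1, -0.6]
grip_width: 0.0882
```

Run:
```python
from h import *
s=st()
for n in ('wrist','side','scene'):cam(n,n+'8.png')
inbin(['wrist','side','scene'])
d=load('side');cv2.imwrite('pics/c8.png',cv2.resize(d['img'][90:310,160:360,::-1],None,fx=3,fy=2.7))
```

```text
35.225 [ 0.629  -0.3039  0.1891] [-8.979e+01 -5.000e-02  8.250e+00] 0.0882 [ 1.8 -0.1 -0.6] [ 31.  50. -18.  79.  16.  54.  17.]
wrist bay 1 1523 [-3. -4.] [87. 39.] 82 z [16. 32.]
wrist bay 2 1294 [17. 11.] [34. 87.] 2 z [16. 33.]
wrist bay 3 1294 [-5.  7.] [38. 89.] 1 z [16. 33.]
side bay 1 195 [-6. -5.] [84. 37.] 81 z [16. 33.]
side bay 2 225 [15. 10.] [90. 39.] 89 z [14. 33.]
side bay 3 191 [2. 4.] [83. 33.] 82 z [17. 30.]
scene bay 1 126 [-5. -6.] [87. 33.] 82 z [15. 31.]
scene bay 2 128 [24.  9.] [42. 89.] 13 z [14. 31.]
scene bay 3 112 [-5.  4.] [26. 87.] 6 z [14. 30.]
```

View pics/c8.png

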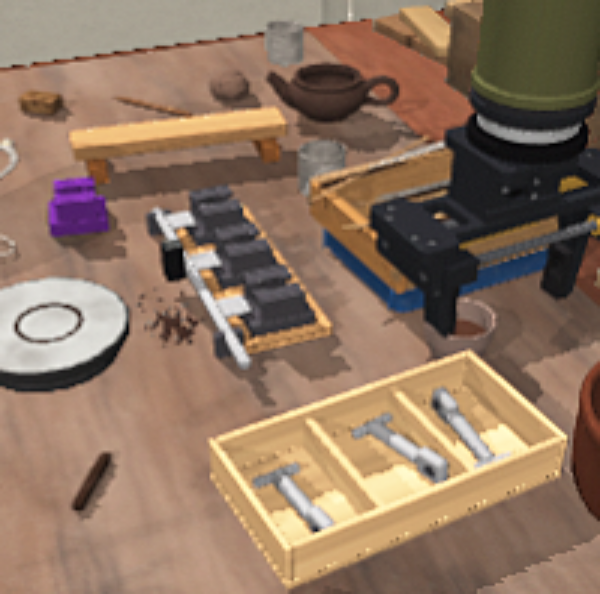

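Emit:
step_arm(increments=[-0.3,0,0.86,0,0,0,0,-0.3,0,0.86,0,0,0,0,-0.3,0,0.86,0,0,0,0,-0.3,0,0.86,0,0,0,0,-0.3,0,0.86,0,0,0,0,-0.3,0,0.86,0,0,0,0,-0.3,0,0.86,0,0,0,0,-0.3,0,0.86,0,0,0,0])

```text
clock: 36.38
tcp_pos: [0.4933, -0.0424, 0.1887]
orientation: [-90.0, -0.0, 8.4]
wrist_force: [0.4, -0.4, -0.2]
grip_width: 0.0881
```

Emit:
step_arm(increments=[-0.3,0,0.86,0,0,0,0,-0.3,0,0.86,0,0,0,0,0,0,0,0,-0.94,0,0,0,0,0,0,-0.94,0,0,0,0,0,0,-0.94,0,0,0,0,0,0,-0.94,0,0,0,0,0,0,-0.94,0,0,0,0,0,0,-0.94,0,0])

```text
clock: 37.38
tcp_pos: [0.4601, 0.021, 0.1886]
orientation: [-90.1, 0.0, 47.4]
wrist_force: [-0.5, 0.3, 1.0]
grip_width: 0.088
```

Emit:
step_arm(increments=[0,0,0,0,-0.94,0,0,0,0,0,0,-0.94,0,0,0,0,0,0,-0.94,0,0,0,0,0,0,-0.94,0,0,0,0,0,0,-0.94,0,0,0,0,0,0,-0.94,0,0,0,0,0,0,-0.9,0,0,0,0,0,0,0,0,0])

```text
clock: 38.38
tcp_pos: [0.4602, 0.0208, 0.1885]
orientation: [-90.0, 0.0, 92.1]
wrist_force: [-0.5, -0.2, 0.5]
grip_width: 0.0881
```

Run:
```python
from h import *
st();cam('wrist')
P=cloud(load('wrist')).reshape(-1,3)
def sel(x,y,z):
    m=(P[:,0]>x[0])&(P[:,0]<x[1])&(P[:,1]>y[0])&(P[:,1]<y[1])&(P[:,2]>z[0])&(P[:,2]<z[1]);q=P[m]
    r=cv2.minAreaRect((q[:,:2]*1000).astype(np.float32));print(r,np.percentile(q[:,2],[5,50,95]))
sel((.43,.49),(-.03,.06),(.055,.07))
sel((.43,.495),(-.09,.12),(.010,.045))
```

```text
38.375 [0.4602 0.0208 0.1885] [-9.001e+01  1.000e-02  9.210e+01] 0.0881 [-0.5 -0.2  0.5] [ 15.  38. -36. 120.  40.  34.  42.]
((459.2138366699219, 19.131328582763672), (18.933595657348633, 21.732952117919922), 1.2600593566894531) [0.05817081 0.06156064 0.06359561]
((469.1426696777344, 14.995956420898438), (209.9010009765625, 51.69840621948242), 89.97178649902344) [0.01299808 0.02981617 0.0346411 ]
```

Emit:
step_arm(increments=[-0.04,0.84,0.02,0,0,0,0.2,0,0.84,0,0,0,0,0.2,0,0.83,0,0,0,0,0.2,0,0.82,0,0,0,0,0.2,0,0,0,0,0,0,0.6,0,0,0,0,0,0,1,0,0,0,0,0,0,1,0,0,0,0,0,0,1])

```text
clock: 39.42
tcp_pos: [0.4608, 0.0179, 0.0561]
orientation: [-90.1, -0.0, 91.9]
wrist_force: [-0.0, 0.3, -1.1]
grip_width: 0.0328
```

Emit:
step_arm(increments=[0,0,0,0,0,0,1,0,0,0,0,0,0,1,0,0,0,0,0,0,1,0,0,0,0,0,0,1])

```text
clock: 39.92
tcp_pos: [0.4606, 0.0179, 0.0557]
orientation: [-90.1, 0.0, 92.0]
wrist_force: [-0.4, 0.1, 4.9]
grip_width: 0.0217
```

Gripped (21.7 mm). Slide.

Emit:
step_arm(increments=[0.24,0,0,0,0,0,1,0.24,0,0,0,0,0,1,0.24,0,0,0,0,0,1,0.24,0,0,0,0,0,1,0.24,0,0,0,0,0,1,0.05,0,0,0,0,0,1,0,0,0,0,0,0,1,0,0,0,0,0,0,1])

```text
clock: 40.92
tcp_pos: [0.4591, 0.0629, 0.0556]
orientation: [-90.0, 0.5, 91.7]
wrist_force: [0.6, -8.8, 6.2]
grip_width: 0.022
```

Emit:
step_arm(increments=[0.1,0,0,0,0,0,1,0.05,0,0,0,0,0,1,0,0,0,0,0,0,1])

```text
clock: 41.3
tcp_pos: [0.4592, 0.0631, 0.0555]
orientation: [-90.0, 1.1, 91.5]
wrist_force: [4.9, -18.4, 6.2]
grip_width: 0.0218
```

Emit:
step_arm(increments=[-0.12,0,0,0,0,0,1,0,0,0,0,0,0,0.6,0,0,0,0,0,0,0.3,0,0,0,0,0,0,0.3,0,-0.8,0,0,0,0,0.3,0,-0.9,0,0,0,0,0,0,-0.9,0,0,0,0,0,0,0,0,0,0,0,0])

```text
clock: 42.3
tcp_pos: [0.4596, 0.0701, 0.1612]
orientation: [-90.2, -0.1, 92.0]
wrist_force: [-0.1, 0.7, 0.4]
grip_width: 0.0874
```

Run:
```python
from h import *
st();d=cam('wrist','w9.png')
P=cloud(load('wrist')).reshape(-1,3)
def sel(x,y,z):
    m=(P[:,0]>x[0])&(P[:,0]<x[1])&(P[:,1]>y[0])&(P[:,1]<y[1])&(P[:,2]>z[0])&(P[:,2]<z[1]);q=P[m]
    r=cv2.minAreaRect((q[:,:2]*1000).astype(np.float32));print(np.round(r[0],1),np.round(r[1],1),r[2],np.percentile(q[:,2],[5,50,95]))
sel((.43,.49),(.02,.12),(.058,.07))
for y in(.105,.017,-.07): sel((.49,.58),(y-.04,y+.04),(.049,.06))
```

```text
42.3 [0.4596 0.0701 0.1612] [-90.25  -0.12  92.01] 0.0874 [-0.1  0.7  0.4] [  7.  40. -33. 121.  44.  31.  32.]
[458.1  63.5] [19.  21.4] 0.9513083100318909 [0.05896263 0.06175265 0.06371215]
[526.8 105.2] [39.2 56.4] 1.7602049112319946 [0.05170904 0.05381206 0.05487875]
[529.2  18.3] [38.8 55.3] 1.53086519241333 [0.05113384 0.05374161 0.05480664]
[520.1 -67. ] [39.5 48.9] 26.597084045410156 [0.04970323 0.05342345 0.05471446]
```

View pics/w9.png

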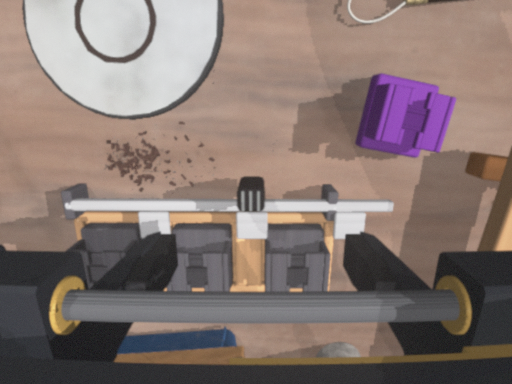

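Emit:
step_arm(increments=[0.9,-0.3,-0.13,0,0,0,0,0.9,-0.3,-0.13,0,0,0,0,0.9,-0.3,-0.13,0,0,0,0,0.9,-0.3,-0.13,0,0,0,0,0.9,-0.3,-0.13,0,0,0,0,0,0,0,0,0,0,0])

```text
clock: 43.1
tcp_pos: [0.4776, 0.254, 0.2189]
orientation: [-90.0, -0.2, 92.3]
wrist_force: [0.1, -0.6, 0.5]
grip_width: 0.088
```

Run:
```python
from h import *
st();cam('wrist')
P=cloud(load('wrist')).reshape(-1,3)
m=(P[:,0]>.38)&(P[:,0]<.7)&(P[:,1]>.2)&(P[:,1]<.4)&(P[:,2]>.042)&(P[:,2]<.056);q=P[m]
r=cv2.minAreaRect((q[:,:2]*1000).astype(np.float32));print(r,np.percentile(q[:,2],[5,50,95]),cv2.boxPoints(r))
ortho(['wrist','side'],'o10.png',.35,.75,.05,.45,1500,zmax=.12,zmin=.0)
```

```text
43.1 [0.4776 0.254  0.2189] [-90.03  -0.18  92.28] 0.088 [ 0.1 -0.6  0.5] [-10.  40. -39. 106.  34.  46.  26.]
((538.6144409179688, 297.123046875), (350.2431945800781, 135.6641387939453), 12.379182815551758) [0.04745132 0.04981927 0.05105681] [[353.02252 325.8354 ]
 [382.10626 193.32541]
 [724.20636 268.4107 ]
 [695.1226  400.9207 ]]
```

View pics/o10.png

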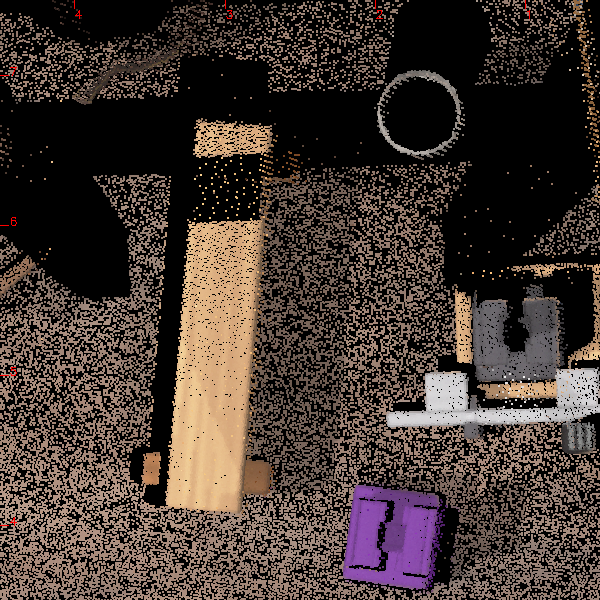

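Emit:
step_arm(increments=[-0.94,0,-0.28,0,0,0,0.2,-0.94,0,-0.28,0,0,0,0.2,-0.94,0,-0.28,0,0,0,0.2,-0.95,0,-0.3,0,0,0,0.2,0,0.9,0,0,0,0,0.2,0,0.9,0,0,0,0,0.2,0,0.9,0,0,0,0,0.2,0,0.8,0,0,0,0,0.2])

```text
clock: 44.15
tcp_pos: [0.5274, 0.0985, 0.0767]
orientation: [-89.8, 0.1, 91.9]
wrist_force: [1.0, 0.4, -0.5]
grip_width: 0.0701
```

Emit:
step_arm(increments=[0,0,0,0,0,0,0.2])

```text
clock: 44.28
tcp_pos: [0.5264, 0.0986, 0.0765]
orientation: [-89.6, 0.2, 92.0]
wrist_force: [-1.4, -0.4, 0.5]
grip_width: 0.0703
```

Emit:
step_arm(increments=[0.165,0,-0.07,0,0,0,0.2,0,0.5,0,0,0,0,0.2,0,0.46,0,0,0,0,0.2,0,0,0,0,0,0,0.2,0,0,0,0,0,0,1,0,0,0,0,0,0,1,0,0,0,0,0,0,1,0,0,0,0,0,0,1], force=45)

```text
clock: 45.28
tcp_pos: [0.5324, 0.1069, 0.042]
orientation: [-90.1, 0.1, 92.0]
wrist_force: [-0.0, -1.8, 7.3]
grip_width: 0.0555
```

Emit:
step_arm(increments=[0,-0.1,0,0,0,0,1,0,-0.3,0,0,0,0,1,0,-0.6,0,0,0,0,1,0,-0.9,0,0,0,0,1,0,-0.9,0,0,0,0,1,0,0,0,0,0,0,1])

```text
clock: 46.02
tcp_pos: [0.533, 0.1088, 0.1557]
orientation: [-90.3, -0.2, 92.0]
wrist_force: [-0.1, -0.4, -2.9]
grip_width: 0.0558
```

```bash
cat >> h.py <<'E'
def weights(names=('wrist',),z0=.049,z1=.06,box=(.40,.72,-.12,.4)):
    for n in names:
        P=cloud(load(n));C=load(n)['img'].astype(int)
        m=((P[...,2]>z0)&(P[...,2]<z1)&(P[...,0]>box[0])&(P[...,0]<box[1])&(P[...,1]>box[2])&(P[...,1]<box[3])&(C.max(2)<140)&(C.max(2)-C.min(2)<30))
        q=P[m]
        if len(q)<20: print(n,'none');continue
        g=np.zeros((400,700),np.uint8);g[((q[:,0]-.35)*1000).astype(int),((q[:,1]+.2)*1000).astype(int)]=255
        g=cv2.morphologyEx(g,cv2.MORPH_CLOSE,np.ones((21,21),np.uint8))
        k,l=cv2.connectedComponents(g);L=l[((q[:,0]-.35)*1000).astype(int),((q[:,1]+.2)*1000).astype(int)]
        for i in range(1,k):
            p=q[L==i]
            if len(p)>25:
                r=cv2.minAreaRect((p[:,:2]*1000).astype(np.float32));print(n,np.round(r[0],1),np.round(r[1],1),round(r[2],1),'z',np.round(np.median(p[:,2]),4),len(p))
E
python3 - <<'E'
from h import *
s=st()
for n in('wrist','side'):cam(n)
weights(['wrist','side']);print('held');weights(['side'],z0=s['tcp_pos'][2]-.03,z1=s['tcp_pos'][2]+.02)
E
```

```text
46.025 [0.533  0.1088 0.1557] [-90.3   -0.16  92.02] 0.0558 [-0.1 -0.4 -2.9] [  4.  45. -35. 109.  41.  39.  36.]
wrist [459.3  63.5] [19.8 22.1] 1.7 z 0.0587 158
wrist [531.5  18. ] [43.3 56.1] 1.6 z 0.0537 2923
wrist [534.9 -69.9] [44.4 58. ] 1.5 z 0.0536 2833
wrist [656.8 158. ] [12.8 44.2] 34.3 z 0.0539 194
wrist [681.7 195.9] [ 3.3 18.9] 74.9 z 0.0517 43
side [456.2  58.8] [18.5 17.4] 12.6 z 0.0565 28
side [530.3  14.7] [44.1 55.3] 0.5 z 0.0523 133
side [533.1 -71.8] [44.8 59.1] 0.6 z 0.0525 168
held
side [521.   95.2] [53.8 74.4] 51.9 z 0.1443 307
```

Emit:
step_arm(increments=[0.77,0,-0.4,0,0,0,1,0.77,0,-0.4,0,0,0,1,0.77,0,-0.4,0,0,0,1,0.77,0,-0.4,0,0,0,1,0.77,0,-0.4,0,0,0,1,0.79,0,-0.39,0,0,0,1,0,0,0,0,0.92,0,1,0,0,0,0,0,0,1])

```text
clock: 47.12
tcp_pos: [0.6195, 0.296, 0.1506]
orientation: [-89.9, 0.2, 85.8]
wrist_force: [0.4, -0.8, -2.9]
grip_width: 0.0555
```

Emit:
step_arm(increments=[0,0.6,0,0,0,0,1,0,0.6,0,0,0,0,1,0,0,0,0,0,0,1,0,0,0,0,0,0,1])

```text
clock: 47.62
tcp_pos: [0.6209, 0.2962, 0.1052]
orientation: [-90.0, -0.0, 85.7]
wrist_force: [-0.2, 1.0, -3.0]
grip_width: 0.0557
```

Run:
```python
from h import *
s=st()
cam('wrist');cam('side')
P=cloud(load('wrist')).reshape(-1,3);z=s['tcp_pos'][2]
for y in np.arange(.42,.5,.02):
    m=(abs(P[:,0]-y)<.01)&(P[:,1]>.2)&(P[:,1]<.4)&(P[:,2]>.046)&(P[:,2]<.054);q=P[m]
    if len(q)>10:print(y,q[:,1].min(),q[:,1].max())
```

```text
47.625 [0.6209 0.2962 0.1052] [-9.001e+01 -1.000e-02  8.570e+01] 0.0557 [-0.2  1.  -3. ] [-13.  58. -33.  83.  37.  50.  28.]
0.5 0.28239074579887197 0.33292499530372666
```

Emit:
step_arm(increments=[0.04,0.25,0,0,0,0,1,0,0.18,0,0,0,0,1,0,0,0,0,0,0,1])

```text
clock: 48.1
tcp_pos: [0.6204, 0.2977, 0.0868]
orientation: [-89.9, 0.1, 85.7]
wrist_force: [1.0, 1.1, -2.7]
grip_width: 0.0559
```

Emit:
step_arm(increments=[0,0.03,0,0,0,0,1,0,0.02,0,0,0,0,1,0,0,0,0,0,0,1])

```text
clock: 48.48
tcp_pos: [0.6208, 0.298, 0.0861]
orientation: [-90.0, -0.0, 85.7]
wrist_force: [-1.8, -0.7, 0.8]
grip_width: 0.0558
```

Contact with the ledge (force sign turned). Release gently and rise.

Emit:
step_arm(increments=[0,0,0,0,0,0,0.3,0,0,0,0,0,0,0.2,0,0,0,0,0,0,0.2,0,0,0,0,0,0,0.2,0,-0.3,0,0,0,0,0.2,0,-0.9,0,0,0,0,0.2,0,-0.9,0,0,0,0,0.2,0,-0.6,0,0,0,0,0.2])

```text
clock: 49.48
tcp_pos: [0.6213, 0.2986, 0.1966]
orientation: [-90.1, -0.1, 85.7]
wrist_force: [0.5, 0.1, 0.0]
grip_width: 0.0707
```

Run:
```python
from h import *
s=st()
for n in('wrist','side','scene'):cam(n)
weights(['wrist','side','scene'],z0=.09,z1=.105,box=(.4,.72,.22,.38))
```

```text
49.475 [0.6213 0.2986 0.1966] [-90.13  -0.12  85.67] 0.0707 [0.5 0.1 0. ] [-12.  52. -36.  80.  33.  59.  31.]
wrist [617.2 298.7] [55.2 43.9] 85.2 z 0.0978 2904
side [614.7 296.7] [60.9 43.7] 86.0 z 0.0954 97
scene [614.5 296.9] [62.4 41.6] 85.9 z 0.0949 78
```

Emit:
step_arm(increments=[-0.9,0,0.21,0,0,0,0.2,-0.9,0,0.21,0,0,0,0.2,-0.9,0,0.21,0,0,0,0.2,-0.9,0,0.21,0,0,0,0.2,-0.9,0,0.21,0,0,0,0.2,-0.9,0,0.21,0,0,0,0.2,-0.9,0,0.22,0,0,0,0.2,-0.86,0,0.23,0,0,0,0.2])

```text
clock: 50.62
tcp_pos: [0.5297, 0.0159, 0.1925]
orientation: [-89.9, 0.0, 85.7]
wrist_force: [0.5, -0.1, 0.1]
grip_width: 0.0705
```

Emit:
step_arm(increments=[0,0,0,0,-0.92,0,0.2,0,0.75,0,0,0,0,0.2,0,0.75,0,0,0,0,0.2,0,0.75,0,0,0,0,0.2,0,0.75,0,0,0,0,0.2,0,0,0,0,0,0,0.2,0,0,0,0,0,0,0.2])

```text
clock: 51.5
tcp_pos: [0.531, 0.0177, 0.074]
orientation: [-90.0, -0.0, 92.0]
wrist_force: [0.2, 0.5, -0.3]
grip_width: 0.0707
```

Emit:
step_arm(increments=[0,0.45,0,0,0,0,0.2,0,0.42,0,0,0,0,0.2,0,0,0,0,0,0,0.2,0,0,0,0,0,0,1,0,0,0,0,0,0,1,0,0,0,0,0,0,1,0,0,0,0,0,0,1,0,0,0,0,0,0,1])

```text
clock: 52.5
tcp_pos: [0.5314, 0.0175, 0.0394]
orientation: [-90.1, 0.0, 92.0]
wrist_force: [-0.9, 0.7, 5.9]
grip_width: 0.0556
```

Emit:
step_arm(increments=[0,-0.1,0,0,0,0,1,0,-0.3,0,0,0,0,1,0,-0.6,0,0,0,0,1,0,-0.9,0,0,0,0,1,0,-0.9,0,0,0,0,1,0,0,0,0,0,0,1])

```text
clock: 53.25
tcp_pos: [0.5325, 0.0179, 0.1537]
orientation: [-90.3, -0.0, 92.0]
wrist_force: [0.2, -0.0, -3.7]
grip_width: 0.056
```

Emit:
step_arm(increments=[0.9,0,-0.05,0,0,0,1,0.9,0,-0.05,0,0,0,1,0.9,0,-0.05,0,0,0,1,0.9,0,-0.05,0,0,0,1,0.9,0,-0.05,0,0,0,1,0.9,0,-0.05,0,0,0,1,0.9,0,-0.06,0,0,0,1,0.85,0,-0.06,0,0,0,1])

```text
clock: 54.25
tcp_pos: [0.537, 0.3045, 0.1496]
orientation: [-89.9, 0.1, 92.0]
wrist_force: [0.9, 0.0, -2.4]
grip_width: 0.0557
```

Emit:
step_arm(increments=[0,0,0,0,0.92,0,1,0,0,0,0,0,0,1,0,0.6,0,0,0,0,1,0,0.6,0,0,0,0,1,0,0,0,0,0,0,1,0,0,0,0,0,0,1])

```text
clock: 55.0
tcp_pos: [0.5381, 0.3037, 0.1033]
orientation: [-90.0, -0.0, 85.7]
wrist_force: [-0.4, 0.3, -3.1]
grip_width: 0.0559
```

Position good; lower to 0.0835.

Emit:
step_arm(increments=[0,0.25,0,0,0,0,1,0,0.22,0,0,0,0,1,0,0.03,0,0,0,0,1,0,0,0,0,0,0,1])

```text
clock: 55.5
tcp_pos: [0.5415, 0.3046, 0.0858]
orientation: [-90.4, -0.2, 85.6]
wrist_force: [3.1, -1.4, 12.5]
grip_width: 0.0552
```

Emit:
step_arm(increments=[0,-0.06,0,0,0,0,1,0,0,0,0,0,0,1])

```text
clock: 55.75
tcp_pos: [0.5385, 0.3041, 0.0858]
orientation: [-90.1, -0.0, 85.7]
wrist_force: [2.6, -0.9, 4.6]
grip_width: 0.0553
```

Run:
```python
from h import *
s=st()
for n in('wrist','side','scene'):cam(n,n+'11.png')
for n in('side','scene'):
    d=load(n)
    a=d['img'][95:215,150:290] if n=='side' else d['img'][110:220,120:260]
    cv2.imwrite('pics/c11%s.png'%n,cv2.resize(a[:,:,::-1],None,fx=4,fy=4))
weights(['side','scene'],z0=.088,z1=.105,box=(.4,.72,.22,.38))
```

```text
55.75 [0.5385 0.3041 0.0858] [-9.009e+01 -3.000e-02  8.567e+01] 0.0553 [ 2.6 -0.9  4.6] [-18.  55. -30.  97.  40.  39.  17.]
side [524.2 271.7] [17.1 42.3] 39.0 z 0.0965 41
side [614.9 297.1] [61.3 43.5] 85.9 z 0.0962 104
scene [520.8 290.4] [23.2 75. ] 13.4 z 0.0948 35
scene [626.9 287.3] [54.6 26.5] 59.3 z 0.0958 38
```

View pics/c11side.png

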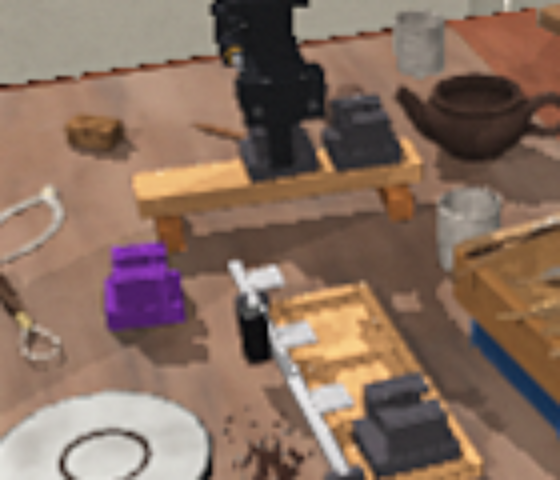

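Emit:
step_arm(increments=[0,0,0,0,0,0,0.3,0,0,0,0,0,0,0.2,0,0,0,0,0,0,0.2,0,0,0,0,0,0,0.2,0,-0.3,0,0,0,0,0.2,0,-0.9,0,0,0,0,0.2,0,-0.9,0,0,0,0,0.2,0,-0.6,0,0,0,0,0.2])

```text
clock: 56.9
tcp_pos: [0.5382, 0.3045, 0.1959]
orientation: [-90.1, -0.1, 85.7]
wrist_force: [-0.3, 0.1, -0.7]
grip_width: 0.0703
```

Run:
```python
from h import *
s=st()
for n in('wrist','side','scene'):cam(n)
weights(['wrist','side','scene'],z0=.09,z1=.105,box=(.4,.72,.22,.38))
weights(['side'],box=(.45,.6,-.12,.02))
```

```text
56.9 [0.5382 0.3045 0.1959] [-90.11  -0.11  85.68] 0.0703 [-0.3  0.1 -0.7] [-15.  47. -36.  94.  33.  51.  23.]
wrist [541.4 304.3] [55.4 44. ] 85.8 z 0.0978 2851
wrist [606.3 299.5] [55.3 21.9] 85.9 z 0.0977 1226
side [539.6 303.9] [61.6 44.1] 84.0 z 0.096 99
side [615.2 297.7] [65.3 44.2] 85.2 z 0.0961 96
scene [538.6 300.1] [61.8 44.8] 83.8 z 0.0954 83
scene [614.2 296.7] [58.2 41. ] 86.4 z 0.0947 75
side [532.4 -72.2] [44.2 57.1] 3.2 z 0.0524 163
```

Emit:
step_arm(increments=[-0.93,0,-0.06,0,0,0,0.2,-0.93,0,-0.06,0,0,0,0.2,-0.93,0,-0.06,0,0,0,0.2,-0.93,0,-0.06,0,0,0,0.2,-0.93,0,-0.06,0,0,0,0.2,-0.93,0,-0.06,0,0,0,0.2,-0.93,0,-0.06,0,0,0,0.2,-0.93,0,-0.06,0,0,0,0.2])

```text
clock: 58.05
tcp_pos: [0.5337, 0.0043, 0.1923]
orientation: [-89.9, 0.0, 85.7]
wrist_force: [0.5, -0.4, 0.5]
grip_width: 0.0706
```

Emit:
step_arm(increments=[-0.95,0,-0.07,0,0,0,0.2,-0.95,0,-0.07,0,0,0,0.2,0,0,0,0,-0.92,0,0.2,0,0.76,0,0,0,0,0.2,0,0.76,0,0,0,0,0.2,0,0.76,0,0,0,0,0.2,0,0.74,0,0,0,0,0.2,0,0,0,0,0,0,0.2])

```text
clock: 59.05
tcp_pos: [0.5322, -0.0705, 0.0701]
orientation: [-89.7, -0.0, 92.0]
wrist_force: [0.1, 0.2, 0.9]
grip_width: 0.0706
```

Emit:
step_arm(increments=[0,0,0,0,0,0,0.2])

```text
clock: 59.18
tcp_pos: [0.5344, -0.0703, 0.0728]
orientation: [-90.0, -0.0, 92.0]
wrist_force: [-0.1, 0.1, 0.1]
grip_width: 0.0705
```

Emit:
step_arm(increments=[0,0.43,0,0,0,0,0.2,0,0.41,0,0,0,0,0.2,0,0,0,0,0,0,0.2,0,0,0,0,0,0,1,0,0,0,0,0,0,1,0,0,0,0,0,0,1,0,0,0,0,0,0,1,0,0,0,0,0,0,1])

```text
clock: 60.18
tcp_pos: [0.5345, -0.0706, 0.0391]
orientation: [-90.0, 0.0, 92.0]
wrist_force: [0.6, -0.2, 1.0]
grip_width: 0.0557
```

Emit:
step_arm(increments=[0,-0.1,0,0,0,0,1,0,-0.3,0,0,0,0,1,0,-0.6,0,0,0,0,1,0,-0.9,0,0,0,0,1,0,-0.9,0,0,0,0,1,0,0,0,0,0,0,1])

```text
clock: 60.92
tcp_pos: [0.5358, -0.0702, 0.1536]
orientation: [-90.3, -0.0, 92.0]
wrist_force: [0.4, 0.0, -4.4]
grip_width: 0.0553
```

Emit:
step_arm(increments=[0.95,0,0.15,0,0,0,1,0.95,0,0.15,0,0,0,1,0.95,0,0.15,0,0,0,1,0.95,0,0.15,0,0,0,1,0.95,0,0.15,0,0,0,1,0.95,0,0.15,0,0,0,1,0.95,0,0.15,0,0,0,1,0.95,0,0.15,0,0,0,1])

```text
clock: 61.92
tcp_pos: [0.4747, 0.2322, 0.1498]
orientation: [-89.9, 0.1, 92.0]
wrist_force: [0.2, -0.2, -3.9]
grip_width: 0.0555
```

Emit:
step_arm(increments=[0.98,0,0.16,0,0,0,1,0.98,0,0.16,0,0,0,1,0,0,0,0,0.92,0,1,0,0.6,0,0,0,0,1,0,0.6,0,0,0,0,1,0,0,0,0,0,0,1,0,0,0,0,0,0,1])

```text
clock: 62.8
tcp_pos: [0.4601, 0.3097, 0.103]
orientation: [-90.0, 0.0, 85.7]
wrist_force: [-0.2, 0.1, -3.4]
grip_width: 0.0552
```

Emit:
step_arm(increments=[0,0.25,0,0,0,0,1,0,0.17,0,0,0,0,1,0,0,0,0,0,0,1])

```text
clock: 63.18
tcp_pos: [0.46, 0.3092, 0.0855]
orientation: [-90.0, 0.1, 85.7]
wrist_force: [0.3, 1.0, -3.5]
grip_width: 0.056
```

Emit:
step_arm(increments=[0,0.05,0,0,0,0,1,0,0,0,0,0,0,1])

```text
clock: 63.42
tcp_pos: [0.4603, 0.3096, 0.0841]
orientation: [-90.0, -0.0, 85.7]
wrist_force: [0.2, 0.8, -4.2]
grip_width: 0.0558
```

Emit:
step_arm(increments=[0,0.03,0,0,0,0,1,0,0,0,0,0,0,1])

```text
clock: 63.68
tcp_pos: [0.4604, 0.3097, 0.0832]
orientation: [-90.0, -0.0, 85.7]
wrist_force: [-0.5, -0.4, -0.2]
grip_width: 0.0556
```

Touching. Release, rise and clear.

Emit:
step_arm(increments=[0,0,0,0,0,0,0.3,0,0,0,0,0,0,0.2,0,0,0,0,0,0,0.2,0,0,0,0,0,0,0.2,0,-0.3,0,0,0,0,0.2,0,-0.9,0,0,0,0,0.2,0,-0.9,0,0,0,0,0.2,0,-0.8,0,0,0,0,0.2])

```text
clock: 64.68
tcp_pos: [0.4602, 0.3097, 0.201]
orientation: [-90.0, -0.1, 85.7]
wrist_force: [-0.1, 0.3, -0.8]
grip_width: 0.0704
```

Emit:
step_arm(increments=[-0.8,-0.3,0,0,0,0,0,-0.8,-0.3,0,0,0,0,0,-0.6,0,0,0,0,0,0,0,0,0,0,0,0,0])

```text
clock: 65.18
tcp_pos: [0.4537, 0.2199, 0.2235]
orientation: [-90.0, 0.1, 85.5]
wrist_force: [0.2, -0.1, -0.6]
grip_width: 0.0882
```

Run:
```python
from h import *
s=st()
for n in('wrist','side','scene'):cam(n,n+'12.png')
weights(['wrist','side','scene'],z0=.09,z1=.105,box=(.4,.72,.22,.38))
inbin(['side','scene'])
for n in('wrist','side'):
    P=cloud(load(n)).reshape(-1,3)
    m=(abs(P[:,0]-.46)<.025)&(abs(P[:,1]-.06)<.05)&(P[:,2]>.055)&(P[:,2]<.07);q=P[m]
    if len(q)>5:print('knob',n,cv2.minAreaRect((q[:,:2]*1000).astype(np.float32)))
d=load('side');cv2.imwrite('pics/c12.png',cv2.resize(d['img'][90:310,150:360,::-1],None,fx=3,fy=2.7))
```

```text
65.175 [0.4537 0.2199 0.2235] [-9.003e+01  9.000e-02  8.551e+01] 0.0882 [ 0.2 -0.1 -0.6] [ -8.  37. -37. 112.  33.  42.  21.]
wrist [460.7 309.9] [56.9 44.7] 85.5 z 0.0978 2492
wrist [538.7 287.1] [22.5 41.4] 87.1 z 0.0977 797
wrist [617.2 298.6] [57.  44.9] 85.5 z 0.0978 1464
side [459.8 307.2] [60.4 41.9] 80.1 z 0.0964 103
side [539.4 304.3] [63.4 43.5] 84.4 z 0.0964 97
side [615.1 294.6] [57.4 43.7] 84.3 z 0.0959 96
scene [457.9 307.3] [60.5 42.5] 87.6 z 0.0947 90
scene [539.5 300.5] [61.  43.9] 84.3 z 0.095 65
scene [615.8 296.4] [60.7 44.7] 84.5 z 0.0949 76
side bay 1 195 [-6. -4.] [84. 37.] 80 z [16. 33.]
side bay 2 226 [15. 10.] [91. 39.] 89 z [14. 33.]
side bay 3 189 [-9.  5.] [32. 85.] 8 z [16. 31.]
scene bay 1 126 [ 5. -7.] [31. 86.] 7 z [14. 30.]
scene bay 2 131 [14.  9.] [42. 90.] 3 z [14. 31.]
scene bay 3 115 [-6.  5.] [25. 87.] 5 z [14. 30.]
knob wrist ((458.80828857421875, 64.36566162109375), (20.457582473754883, 21.513957977294922), 1.9030123949050903)
knob side ((456.6367492675781, 59.16477966308594), (19.709978103637695, 18.84173583984375), 6.698031425476074)
```

View pics/c12.png

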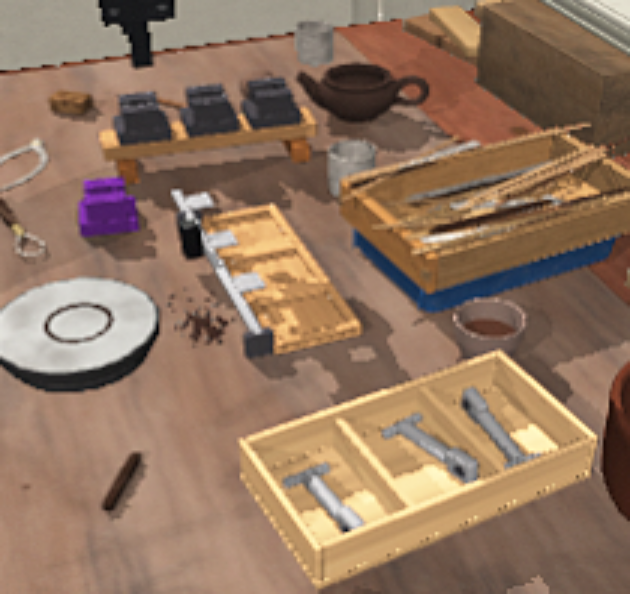

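```bash
python3 -c "
from bench import bot
print(bot.hand_in())"
```

```text
the job is handed in; nothing more can be done
None
```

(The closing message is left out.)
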